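# Set the bench air valve with its crank handle

## Robot

A 6-joint arm with a two-finger parallel gripper is mounted at the origin on a cart in front of the work surface, level with it; the furniture and walls round the work are solid. World frame = base frame: x ahead of the robot, y to its left, z up, the work surface at z = 0. Lengths are in m, angles in rad, forces in N, time in s.
With the tool pointing down it reaches from about 0.425 to 0.95 m from the base axis. Payload 3.5 kg.
Tool frame: the origin (TCP) lies at the very end of the fingers, on their centre line; the grasp point (between the pads) lies 19 mm behind it; y points along the fingers, z is the direction in which the jaws open and shut, and the axes are right-handed (so a half turn about y gives the same grasp; the last joint's range is limited). The gripper opens to 85 mm and grips with 20 to 120 N. Pads are 22 mm wide; open, the fingers measure 114 mm over their backs; the gripper's body (76 mm by 85 mm) begins 54 mm behind the grasp point. The pads swing forward as they close: fully open they stand 13 mm farther back than shut.
Start: joints at [1.07, 0.286, 1.577, -0, 1.279, -0.15], TCP at [0.232, 0.634, 0.231] pointing down, gripper open.
Joint ranges: [-2.77, 2.77], [-0.9, 2.22], [0.21, 2.48], [-1.53, 4.67], [0.24, 2.81], [-2.84, 2.84]. Speed limits (rad/s): [2.79, 2.79, 3.14, 3.14, 3.14, 3.14].

## Interface

Orientations are given as a unit quaternion [x, y, z, w].
In Python, from plant import ctrl, cams gives the robot as it stands.
- The arm moves only by the tool play_rows, never from a script. Its argument "steps" is a list of rows, each an object of numbers: "claw": the finger opening in cm, from 0 to 8.54; "tx", "ty", "tz": the shift along the tool's x, y, z in cm; "ax", "ay", "az": the turn, a rotation vector about the tool's x, y, z in degrees. A call has 1 to 12 rows; each row is the pose to reach, as a shift and turn from the pose commanded when the call began, along the tool's axes at that moment; what a row does not reach only later rows make up. A row lasts 1/12 s, in which the tool goes at most 41.7 mm and 7.16 degrees, less where a joint would pass 70% of its speed; a pose out of reach is approached as far as the arm can. A call with a gripper value outside its range is refused whole. The fingers move at their own pace and stop on an object; "grip_force" is the grip in N (left out, the last holds). Time passes only in rows, so rows that repeat a pose let the fingers close. It gives the time, the measured TCP pose, the force and the opening at its end, in the units of the state.
- ctrl.get_state(): the state, without advancing time (a new reading comes with each control period).
- cams.read_camera(name): name is "scene" or "top" or "wrist"; returns (picture, depth): 480x640x3 uint8, blue, green, red; 480x640 float32, m along the optical axis (not along the pixel's ray), 0 where there is no reading.
- cams.camera_model(name): a dict with "intrinsics" (3x3 intrinsics, pixels), "distortion" ([k1, k2, p1, p2, k3] as OpenCV has them; the pictures are not rectified), "rvec" (rotation vector, rad) and "tvec" (3), from world to camera coordinates, as OpenCV has them; the wrist camera has in their place "tool_from_camera" (4x4, takes a point from camera to tool coordinates, whose origin is the TCP and whose axes are the tool frame's). Camera axes: x right, y down, z forward; pixel columns grow to the right and rows downward; lengths in m; the calibration is good to about 2 mm. A picture is of the moment at which its call begins: read the wrist's pose just before it. camera_model takes no time and is no camera call.
- ctrl.sign_off(): hands the job in, once; it reports no verdict.
The state is a dict: "time": time; "qpos": joint angles; "dq": joint speeds; "joint_efforts": joint torques, N m; "eef_pos": TCP position; "tcp_rot": TCP orientation; "contact_force": force on the tool from outside, world axes, zero at the start; "wrist_torque": the same for the moment, N m; "opening": opening from 0.0 (shut) to 1.0 (fully open).
Only numpy, scipy, OpenCV 4.12 (cv2) and the standard library are available. Lean on these libraries where they do the work, as an engineer would, in place of code of your own. Each camera call takes 0.05 s, during which the arm holds its last target.

## Task

Lift the crank handle up and off the forked hook it hangs in, plug its pin fully into the socket on the rim of the air valve's wheel, and crank the wheel clockwise (seen from above) until it stops, so that the valve is closed. Then open the valve exactly two full turns from the stop, anticlockwise, and finish still gripping the handle, upright and fully plugged into the wheel, with the wheel at rest. Leave the other things on the table where they are.

Things in the scene. Friction and masses are not known exactly. Their poses are not given: they have to be found in the camera images.
- crank_handle: loose upright crank handle, 80 to 170 g, round about z: dark wooden grip 24 mm across, 10 to 68 mm above the origin; steel collar 32 mm across, 6 mm thick; below it a steel pin 12 mm across, 22 mm long, the last 7 mm tapering to 6 mm. Origin: centre of the collar's underside; z up along the grip. It starts hanging by its collar in the fork; turns freely in the socket.
- hook_stand: fixed steel stand, foot 90 x 80 x 10 mm, with a post that carries a level two-pronged fork, its top face 100 mm above the table; it stands at a different place and yaw each time (it and the valve may change places). Origin on the table under the middle of the fork; the fork opens to its -x. Nothing of the stand rises more than 8 mm above the fork's top face.
- fork (a point): middle of the fork at its top face, where the collar's underside rests; the slot is 15 mm wide, the upturned prong tips (20 mm to -x of it) and the stop behind (22 mm to +x) stand 8 mm above the top face, so the handle has to go up before it goes sideways; straight up is free
- valve: fixed air valve of steel and brass on a foot plate 100 x 90 mm with a level spoked handwheel on top, 121 mm across over the rim; origin on the table under the wheel's axis, z up
- wheel_hub (a point): on the wheel's vertical axis, at the height of the socket's mouth (94 mm above the table); the hub itself ends 1 mm below it
- socket (a point): centre of the mouth of the round cup on the wheel's rim, 55 mm from the axis, 94 mm above the table; the cup is 34 mm across outside at the mouth, its hole 15 mm across, flaring to 22 mm at the mouth, 25 mm deep. Fully plugged in, the handle's collar rests on the cup's rim, so the handle's origin is at this point. The point goes round with the wheel.
- wheel (a joint): turn of the wheel in rad: 0 = closed against its firm stop, growing as it opens anticlockwise seen from above; 6.283 per turn, free to turn to four turns open; it starts about 0.4 to 1.2 turns open. It turns against an even friction of 0.08 N m (about 1.5 N at the handle) and stays where it is left.
- tin: round printed metal ink tin, 97 mm across, 80 mm high, standing behind the work; a bystander; origin at its underside
- tape: black round pocket tape measure, 66 x 64 x 31 mm; a bystander; origin at its underside
- bar: grey metal bar, 21 x 109 x 23 mm; a bystander; origin at its underside
- strip: dark wooden strip, 22 x 127 x 17 mm; a bystander; origin at its underside
- quoin: black metal locking wedge, 22 x 55 x 18 mm, lying between valve and hook stand; a bystander; origin at its underside
- key: T-handled steel key, 88 x 129 x 17 mm; a bystander; origin at its underside

How it is judged:
By the outcome, as a careful person would: the job done as asked, in the order asked, and still so for the second after the job is handed in, while the arm keeps its last pose, push and grip.
It also fails if it takes over 67 s, if anything falls off the work surface, if the arm or the gripper's body presses on something with over 40 N, if the wrist force passes 120 N, or if a joint passes its speed limit or range.

## Working session

There is one attempt and no reset: what is moved stays moved. The work goes in short steps, Python scripts to look and compute and a tool call to move; the robot and the scene stay as the last step left them, time stands still between calls to the robot, and variables do not carry over. Pictures are saved under pics/ and viewed, and the job is handed in when it is done.

Besides the shell and the picture viewer there is one more tool, called after "Call:" by a JSON object that holds its "fn" and its "kwargs". play_rows: Moves the arm, as the interface text tells. Its arguments: {"type":"object","properties":{"steps":{"type":"array","items":{"type":"object","properties":{"claw":{"type":"number"},"tx":{"type":"number"},"ty":{"type":"number"},"tz":{"type":"number"},"ax":{"type":"number"},"ay":{"type":"number"},"az":{"type":"number"}}}},"grip_force":{"type":"number"}},"required":["steps"]}

```bash
ls; mkdir -p pics
python3 - <<'E'
from plant import ctrl,cams
import cv2
s=ctrl.get_state();print(s)
for n in ["scene","top","wrist"]:
    p,d=cams.read_camera(n);cv2.imwrite(f"pics/{n}0.png",p)
    import numpy as np
    np.save(f"pics/{n}0.npy",d)
    print(n,cams.camera_model(n))
E
```

```text
pics
{'time': 0.0, 'qpos': array([ 1.06998443e+00,  2.87170212e-01,  1.57819031e+00,  1.81151184e-05,
        1.27856388e+00, -1.49993431e-01]), 'dq': array([ 5.92379850e-05, -3.57552807e-04, -9.05866756e-04,  3.80781097e-04,
       -1.37355968e-03, -1.32640344e-04]), 'joint_efforts': array([-1.25901724e-04, -4.05962920e+01, -2.92631918e+01, -9.36200126e-05,
        5.56736268e-03, -3.82415720e-06]), 'eef_pos': array([0.23162169, 0.63332068, 0.22993692]), 'tcp_rot': array([ 0.69703475, -0.12366909,  0.12313036, -0.6954764 ]), 'contact_force': array([0.393331  , 0.28112767, 0.13673687]), 'wrist_torque': array([-0.03827686,  0.04418589, -0.06269971]), 'opening': 1.000485471589969}
scene {'intrinsics': array([[448.99920793,   0.        , 327.81819836],
       [  0.        , 448.99920793, 225.6549994 ],
       [  0.        ,   0.        ,   1.        ]]), 'distortion': array([0.01327866, 0.        , 0.        , 0.        , 0.        ]), 'rvec': array([ 2.21603508, -0.8344802 ,  0.37965336]), 'tvec': array([-0.27897645,  0.42319794,  0.56640497])}
top {'intrinsics': array([[459.8354703 , 
[... 250 characters left out ...]
2.19967509,  0.04678968]), 'tvec': array([0.19351223, 0.54012246, 1.05644635])}
wrist {'intrinsics': array([[410.45109759,   0.        , 322.03225708],
       [  0.        , 410.45109759, 237.36028706],
       [  0.        ,   0.        ,   1.        ]]), 'distortion': array([0.02550269, 0.        , 0.        , 0.        , 0.        ]), 'tool_from_camera': array([[-1.28417040e-03,  9.62085239e-01,  2.72745931e-01,
        -6.92639507e-02],
       [-1.12767896e-03, -2.72747376e-01,  9.62085026e-01,
        -1.43518323e-01],
       [ 9.99998540e-01,  9.27911265e-04,  1.43517739e-03,
        -4.81769330e-04],
       [ 0.00000000e+00,  0.00000000e+00,  0.00000000e+00,
         1.00000000e+00]])}
```

View pics/scene0.png

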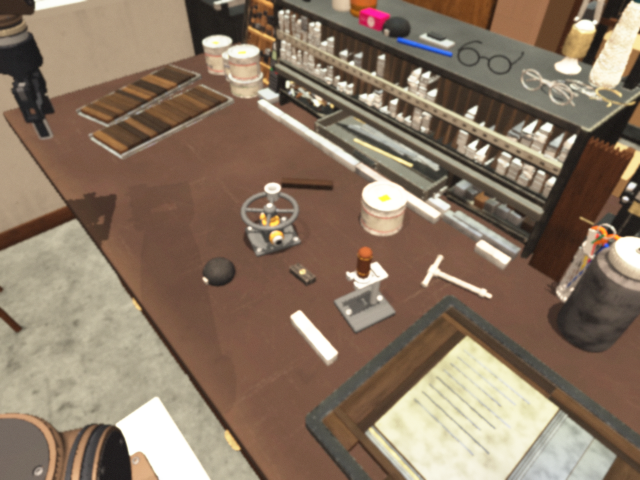

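View pics/top0.png

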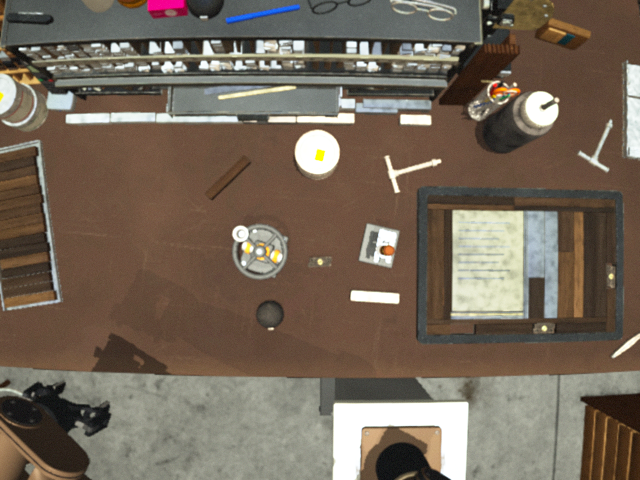

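View pics/wrist0.png

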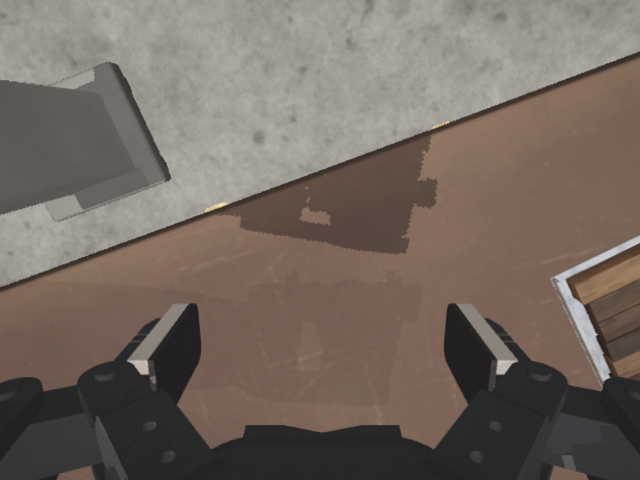

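The scene view shows the valve at about (270,215) and the handle in the fork at about (364,262). In the top view the wheel hub is near (260,251), the cup (240,234) and the handle (388,250). Next I'll measure these.

```bash
cat > h.py <<'E'
import numpy as np,cv2
from plant import ctrl,cams
from scipy.spatial.transform import Rotation as R
def ext(name,s=None):
    m=cams.camera_model(name)
    if name=='wrist':
        T=np.eye(4);T[:3,:3]=R.from_quat(s['tcp_rot']).as_matrix();T[:3,3]=s['eef_pos']
        W=T@m['tool_from_camera'];return m,W[:3,:3],W[:3,3]
    Rm=cv2.Rodrigues(m['rvec'])[0];return m,Rm.T,-Rm.T@m['tvec']
def ray(name,uv,s=None):
    m,Rc,c=ext(name,s)
    p=cv2.undistortPoints(np.array([[uv]],float),m['intrinsics'],m['distortion'])[0,0]
    return c,Rc@np.array([p[0],p[1],1.])
def onz(name,uv,z,s=None):
    c,d=ray(name,uv,s);return c+d*(z-c[2])/d[2]
def tri(rs):
    A=np.zeros((3,3));b=np.zeros(3)
    for c,d in rs:
        d=d/np.linalg.norm(d);P=np.eye(3)-np.outer(d,d);A+=P;b+=P@c
    x=np.linalg.solve(A,b)
    return x,[np.linalg.norm(np.cross(x-c,d/np.linalg.norm(d))) for c,d in rs]
def proj(name,X,s=None):
    m,Rc,c=ext(name,s)
    rv=cv2.Rodrigues(Rc.T)[0];return cv2.projectPoints(np.array([X],float),rv,-Rc.T@c,m['intrinsics'],m['distortion'])[0][0,0]
E
python3 - <<'E'
from h import *
a=cv2.imread('pics/top0.png')[200:300,210:410];b=cv2.imread('pics/scene0.png')[170:340,220:420]
cv2.imwrite('pics/c1.png',cv2.resize(a,None,fx=4,fy=4,interpolation=cv2.INTER_NEAREST))
cv2.imwrite('pics/c2.png',cv2.resize(b,(700,595),interpolation=cv2.INTER_NEAREST))
for n,box in [('top',(370,225,410,275)),('scene',(350,240,380,285))]:
    im=cv2.imread(f'pics/{n}0.png');x0,y0,x1,y1=box
    hsv=cv2.cvtColor(im,cv2.COLOR_BGR2HSV)
    m=np.zeros(im.shape[:2],bool);m[y0:y1,x0:x1]=True
    m&=((hsv[...,0]<15)&(hsv[...,1]>160)&(hsv[...,2]>60))
    ys,xs=np.nonzero(m);print(n,m.sum(),xs.mean(),ys.mean(),xs.min(),xs.max(),ys.min(),ys.max())
d=np.load('pics/top0.npy')
for uv in [(388,250),(240,234),(260,251)]:print(uv,d[uv[1],uv[0]],[onz('top',uv,z).round(4) for z in (.094,.168)])
E
```

```text
top 87 387.7586206896552 249.97701149425288 381 393 246 254
scene 323 363.80804953560374 260.6594427244582 357 371 247 276
(388, 250) 0.90429425 [array([0.5097, 0.0519, 0.094 ]), array([0.5094, 0.064 , 0.168 ])]
(240, 234) 1.0022838 [array([0.5404, 0.3675, 0.094 ]), array([0.5378, 0.3556, 0.168 ])]
(260, 251) 0.973254 [array([0.5048, 0.3243, 0.094 ]), array([0.5048, 0.3157, 0.168 ])]
```

View pics/c1.png

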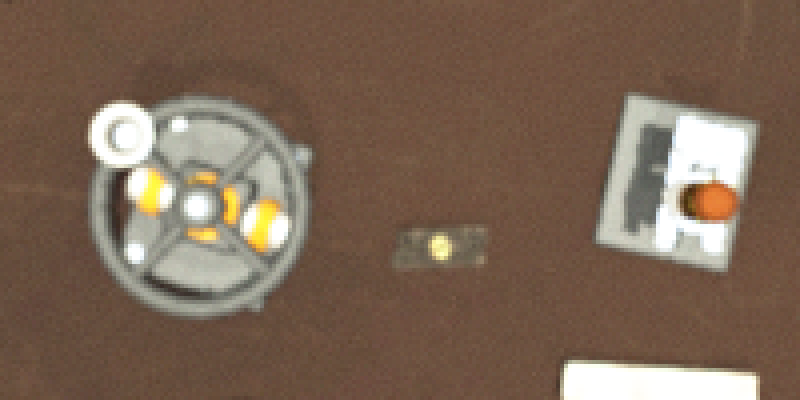

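View pics/c2.png

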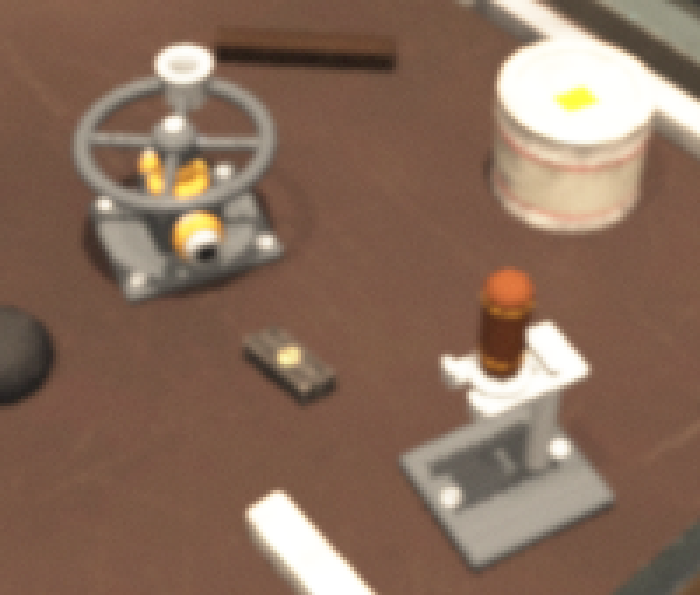

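Run:
```python
from h import *
s=ctrl.get_state()
print(R.from_quat(s['tcp_rot']).as_matrix().round(3))
print('grip top',tri([ray('top',(389.2,250.)),ray('scene',(365.1,251.4))]),onz('top',(389.2,250),.168))
print('cup',tri([ray('top',(240.5-.0,233.5)),ray('scene',(272.4,188.2))]),onz('top',(240.5,233.5),.094),onz('scene',(272.4,188.2),.094))
print('hub',onz('top',(259.7,251.3),.093),onz('scene',(269.5,205.5),.093))
print('quoin',onz('top',(320,261),.018),'tin',onz('top',(317,153),.08))
```

```text
[[ 0.939 -0.001  0.344]
 [-0.344 -0.002  0.939]
 [-0.    -1.    -0.002]]
grip top (array([0.50844452, 0.06206844, 0.16532772]), [np.float64(0.0013085022793527107), np.float64(0.001308502279352796)]) [0.50938768 0.06160481 0.168     ]
cup (array([0.54096772, 0.36724314, 0.0918755 ]), [np.float64(0.0007845486865289502), np.float64(0.000784548686528863)]) [0.54151542 0.36643083 0.094     ] [0.53891772 0.36556732 0.094     ]
hub [0.50412722 0.32504273 0.093     ] [0.50160152 0.32541813 0.093     ]
quoin [0.48337421 0.19554498 0.018     ] tin [0.71907663 0.20539557 0.08      ]
```

Call:
{"fn": "play_rows", "kwargs": {"steps": [{"claw": 8.5, "tx": 17, "ty": -1, "tz": -10, "ay": -10}, {"tx": 35.8, "ty": -2, "tz": -19.7, "ay": -20.1}, {"tx": 35.8, "ty": -2, "tz": -19.7, "ay": -20.1}, {"tx": 35.8, "ty": -2, "tz": -19.7, "ay": -20.1}, {"tx": 35.8, "ty": -2, "tz": -19.7, "ay": -20.1}, {"tx": 35.8, "ty": -2, "tz": -19.7, "ay": -20.1}, {"tx": 35.8, "ty": -2, "tz": -19.7, "ay": -20.1}, {"tx": 35.8, "ty": -2, "tz": -19.7, "ay": -20.1}, {"tx": 35.8, "ty": -2, "tz": -19.7, "ay": -20.1}, {"tx": 35.8, "ty": -2, "tz": -19.7, "ay": -20.1}, {"tx": 35.8, "ty": -2, "tz": -19.7, "ay": -20.1}, {"tx": 35.8, "ty": -2, "tz": -19.7, "ay": -20.1}]}}

```text
invalid input at $.steps[0]: expected keys claw, tx, ty, tz, ax, ay, az
```

Call:
{"fn": "play_rows", "kwargs": {"steps": [{"claw": 8.5, "tx": 35.8, "ty": -2, "tz": -19.7, "ax": 0, "ay": -20.1, "az": 0}, {"claw": 8.5, "tx": 35.8, "ty": -2, "tz": -19.7, "ax": 0, "ay": -20.1, "az": 0}, {"claw": 8.5, "tx": 35.8, "ty": -2, "tz": -19.7, "ax": 0, "ay": -20.1, "az": 0}, {"claw": 8.5, "tx": 35.8, "ty": -2, "tz": -19.7, "ax": 0, "ay": -20.1, "az": 0}, {"claw": 8.5, "tx": 35.8, "ty": -2, "tz": -19.7, "ax": 0, "ay": -20.1, "az": 0}, {"claw": 8.5, "tx": 35.8, "ty": -2, "tz": -19.7, "ax": 0, "ay": -20.1, "az": 0}, {"claw": 8.5, "tx": 35.8, "ty": -2, "tz": -19.7, "ax": 0, "ay": -20.1, "az": 0}, {"claw": 8.5, "tx": 35.8, "ty": -2, "tz": -19.7, "ax": 0, "ay": -20.1, "az": 0}, {"claw": 8.5, "tx": 35.8, "ty": -2, "tz": -19.7, "ax": 0, "ay": -20.1, "az": 0}, {"claw": 8.5, "tx": 35.8, "ty": -2, "tz": -19.7, "ax": 0, "ay": -20.1, "az": 0}, {"claw": 8.5, "tx": 35.8, "ty": -2, "tz": -19.7, "ax": 0, "ay": -20.1, "az": 0}, {"claw": 8.5, "tx": 35.8, "ty": -2, "tz": -19.7, "ax": 0, "ay": -20.1, "az": 0}]}}

```text
time: 1.15
eef_pos: [0.5014, 0.3244, 0.251]
tcp_rot: [-0.707, 0.002, -0.001, 0.707]
contact_force: [-0.3, 0.3, 0.4]
opening: 0.995
```

Run:
```python
from h import *
s=ctrl.get_state()
p,d=cams.read_camera('wrist');cv2.imwrite('pics/w1.png',p)
np.save('pics/w1_s.npy',np.r_[s['eef_pos'],s['tcp_rot']])
print(s['time'],s['eef_pos'],R.from_quat(s['tcp_rot']).as_matrix().round(4),s['qpos'])
for X in [(.503,.325,.093),(.5405,.3665,.094)]:print(proj('wrist',X,s))
```

```text
1.15 [0.5013739  0.32435592 0.25101116] [[ 1.0e+00 -8.0e-04  3.8e-03]
 [-3.8e-03  1.0e-04  1.0e+00]
 [-8.0e-04 -1.0e+00  1.0e-04]] [ 4.04277578e-01  1.01946562e-01  1.75377098e+00  3.79380874e-04
  1.28655448e+00 -1.16287464e+00]
[322.87489724 218.93719316]
[376.43636306 266.15464802]
```

View pics/w1.png

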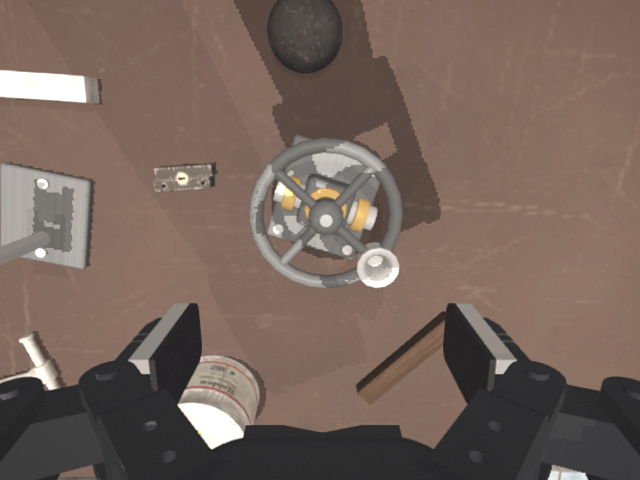

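The wrist view shows the whole wheel: hub about (326,218), cup mouth about (379,267). I'll zoom in on those two.

Run:
```python
from h import *
p=cv2.imread('pics/w1.png');c=p[190:300,280:420]
cv2.imwrite('pics/w1c.png',cv2.resize(c,None,fx=5,fy=5,interpolation=cv2.INTER_CUBIC))
```

```text
(no output)
```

View pics/w1c.png

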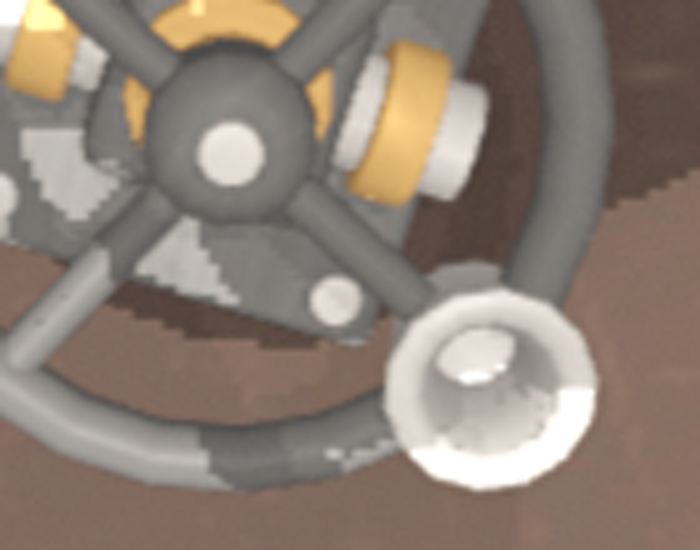

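Run:
```python
from h import *
v=np.load('pics/w1_s.npy');s=dict(eef_pos=v[:3],tcp_rot=v[3:])
h=onz('wrist',(326.2,220.8),.093,s);c=onz('wrist',(378.2,268.),.094,s)
print(h,c,np.linalg.norm((c-h)[:2]),np.degrees(np.arctan2(*(c-h)[[1,0]])))
print(tri([ray('wrist',(378.2,268.),s),ray('top',(240.5,233.5)),ray('scene',(272.4,188.2))]))
print(tri([ray('wrist',(326.2,220.8),s),ray('top',(259.7,251.3)),ray('scene',(269.5,203.8))]))
```

```text
[0.50445015 0.32750767 0.093     ] [0.54202378 0.36792006 0.094     ] 0.055180959857077994 47.08469168198724
(array([0.54159697, 0.36766584, 0.09190407]), [np.float64(0.0012268277194719575), np.float64(0.0008904143373353997), np.float64(0.0011435184940622686)])
(array([0.50363935, 0.32639922, 0.09566084]), [np.float64(0.0010914008930803653), np.float64(0.0017264983021210141), np.float64(0.0008735278217987974)])
```

Call:
{"fn": "play_rows", "kwargs": {"steps": [{"claw": 8.5, "tx": 0.8, "ty": 0, "tz": -26.3, "ax": 0, "ay": 0, "az": 0}, {"claw": 8.5, "tx": 0.8, "ty": 0, "tz": -26.3, "ax": 0, "ay": 0, "az": 0}, {"claw": 8.5, "tx": 0.8, "ty": 0, "tz": -26.3, "ax": 0, "ay": 0, "az": 0}, {"claw": 8.5, "tx": 0.8, "ty": 0, "tz": -26.3, "ax": 0, "ay": 0, "az": 0}, {"claw": 8.5, "tx": 0.8, "ty": 0, "tz": -26.3, "ax": 0, "ay": 0, "az": 0}, {"claw": 8.5, "tx": 0.8, "ty": 0, "tz": -26.3, "ax": 0, "ay": 0, "az": 0}, {"claw": 8.5, "tx": 0.8, "ty": 0, "tz": -26.3, "ax": 0, "ay": 0, "az": 0}, {"claw": 8.5, "tx": 0.8, "ty": 0, "tz": -26.3, "ax": 0, "ay": 0, "az": 0}, {"claw": 8.5, "tx": 0.8, "ty": 0, "tz": -26.3, "ax": 0, "ay": 0, "az": 0}, {"claw": 8.5, "tx": 0.8, "ty": 0, "tz": -26.3, "ax": 0, "ay": 0, "az": 0}]}}

```text
time: 2.03
eef_pos: [0.5081, 0.0646, 0.2512]
tcp_rot: [-0.707, -0.001, 0.001, 0.707]
contact_force: [-0.2, 0.1, -0.5]
opening: 0.994
```

Run:
```python
from h import *
s=ctrl.get_state()
p,d=cams.read_camera('wrist');cv2.imwrite('pics/w2.png',p)
np.save('pics/w2_s.npy',np.r_[s['eef_pos'],s['tcp_rot']])
print(s['time'],s['eef_pos'],R.from_quat(s['tcp_rot']).as_matrix().round(4))
x,y=map(int,proj('wrist',(.509,.062,.15),s))
print(x,y)
y0=max(0,y-60);x0=max(0,x-70)
print(x0,y0)
cv2.imwrite('pics/w2c.png',cv2.resize(p[y0:y0+120,x0:x0+140],None,fx=5,fy=5,interpolation=cv2.INTER_CUBIC))
```

```text
2.0333 [0.5080836  0.06458084 0.25119511] [[ 1.0e+00 -3.0e-04 -2.1e-03]
 [ 2.1e-03  7.0e-04  1.0e+00]
 [-3.0e-04 -1.0e+00  7.0e-04]]
317 238
247 178
```

View pics/w2c.png

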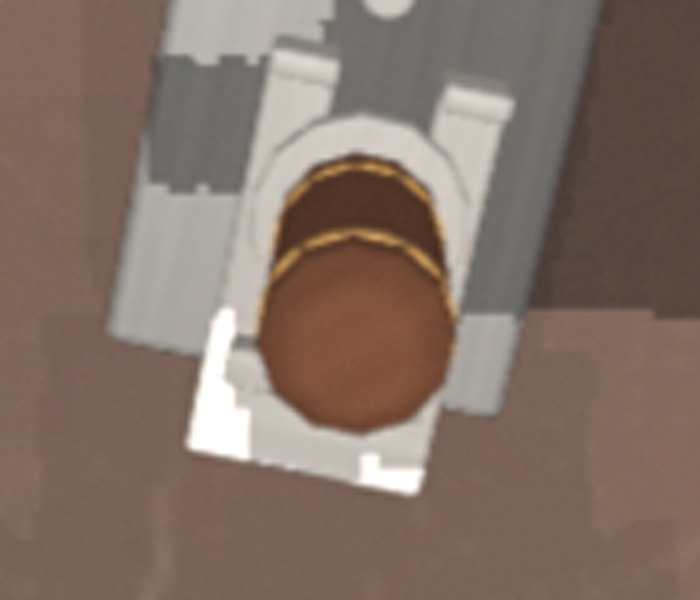

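Run:
```python
from h import *
v=np.load('pics/w2_s.npy');s=dict(eef_pos=v[:3],tcp_rot=v[3:])
print(onz('wrist',(318.4,245.6),.165,s), onz('wrist',(247+363/5,178+112/5),.106,s))
print(tri([ray('wrist',(318.4,245.6),s),ray('top',(389.2,250.)),ray('scene',(365.1,251.4))]))
```

```text
[0.50887197 0.06244037 0.165     ] [0.49320694 0.06289013 0.106     ]
(array([0.50858188, 0.06221701, 0.16528448]), [np.float64(0.00029769581743340813), np.float64(0.0013293406130943264), np.float64(0.00130916008933417)])
```

Call:
{"fn": "play_rows", "kwargs": {"steps": [{"claw": 8.5, "tx": 0.1, "ty": 4, "tz": 0, "ax": 0, "ay": 0, "az": 0}, {"claw": 8.5, "tx": 0.1, "ty": 8, "tz": 0, "ax": 0, "ay": 0, "az": 0}, {"claw": 8.5, "tx": 0.1, "ty": 11, "tz": 0, "ax": 0, "ay": 0, "az": 0}, {"claw": 8.5, "tx": 0.1, "ty": 12.9, "tz": 0, "ax": 0, "ay": 0, "az": 0}, {"claw": 8.5, "tx": 0.1, "ty": 12.9, "tz": 0, "ax": 0, "ay": 0, "az": 0}, {"claw": 8.5, "tx": 0.1, "ty": 12.9, "tz": 0, "ax": 0, "ay": 0, "az": 0}, {"claw": 8.5, "tx": 0.1, "ty": 12.9, "tz": 0, "ax": 0, "ay": 0, "az": 0}, {"claw": 8.5, "tx": 0.1, "ty": 12.9, "tz": 0, "ax": 0, "ay": 0, "az": 0}]}}

```text
time: 2.75
eef_pos: [0.5111, 0.0633, 0.1247]
tcp_rot: [0.707, 0.002, 0.001, -0.707]
contact_force: [0.4, -0.1, 0.1]
opening: 0.994
```

Run:
```python
from h import *
s=ctrl.get_state()
print(s['time'],s['eef_pos'],R.from_quat(s['tcp_rot']).as_matrix().round(4),s['dq'])
```

```text
2.75 [0.51112015 0.06332932 0.12474999] [[ 1.0e+00  4.4e-03 -1.1e-03]
 [ 1.1e-03 -3.0e-04  1.0e+00]
 [ 4.4e-03 -1.0e+00 -3.0e-04]] [-0.00765764 -0.00463274 -0.00018869 -0.00166269 -0.0018195  -0.0006167 ]
```

Call:
{"fn": "play_rows", "kwargs": {"steps": [{"claw": 5, "tx": -0.2, "ty": 0.2, "tz": -0.1, "ax": 0, "ay": 0, "az": 0}, {"claw": 2, "tx": -0.2, "ty": 0.2, "tz": -0.1, "ax": 0, "ay": 0, "az": 0}, {"claw": 2, "tx": -0.2, "ty": 0.2, "tz": -0.1, "ax": 0, "ay": 0, "az": 0}, {"claw": 2, "tx": -0.2, "ty": 0.2, "tz": -0.1, "ax": 0, "ay": 0, "az": 0}, {"claw": 2, "tx": -0.2, "ty": 0.2, "tz": -0.1, "ax": 0, "ay": 0, "az": 0}, {"claw": 2, "tx": -0.2, "ty": 0.2, "tz": -0.1, "ax": 0, "ay": 0, "az": 0}, {"claw": 2, "tx": -0.2, "ty": 0.2, "tz": -0.1, "ax": 0, "ay": 0, "az": 0}, {"claw": 2, "tx": -0.2, "ty": 0.2, "tz": -0.1, "ax": 0, "ay": 0, "az": 0}, {"claw": 2, "tx": -0.2, "ty": 0.2, "tz": -0.1, "ax": 0, "ay": 0, "az": 0}, {"claw": 2, "tx": -0.2, "ty": 0.2, "tz": -0.1, "ax": 0, "ay": 0, "az": 0}], "grip_force": 60}}

```text
time: 3.58
eef_pos: [0.5078, 0.0618, 0.1208]
tcp_rot: [0.707, 0.0, 0.0, -0.707]
contact_force: [-0.3, -0.2, 2.4]
opening: 0.263
```

Run:
```python
from h import *
s=ctrl.get_state()
print(s['time'],s['eef_pos'],R.from_quat(s['tcp_rot']).as_matrix().round(4),s['opening']*85.4,s['contact_force'])
```

```text
3.5833 [0.50776539 0.06178167 0.12075415] [[ 1.e+00  7.e-04 -0.e+00]
 [ 0.e+00 -2.e-04  1.e+00]
 [ 7.e-04 -1.e+00 -2.e-04]] 22.455570755612587 [-0.27770979 -0.15889842  2.38499156]
```

Call:
{"fn": "play_rows", "kwargs": {"steps": [{"claw": 2, "tx": 0, "ty": -1.5, "tz": 0, "ax": 0, "ay": 0, "az": 0}, {"claw": 2, "tx": 0, "ty": -3, "tz": 0, "ax": 0, "ay": 0, "az": 0}, {"claw": 2, "tx": 0, "ty": -4.5, "tz": 0, "ax": 0, "ay": 0, "az": 0}, {"claw": 2, "tx": 0, "ty": -6, "tz": 0, "ax": 0, "ay": 0, "az": 0}, {"claw": 2, "tx": 0, "ty": -6, "tz": 0, "ax": 0, "ay": 0, "az": 0}, {"claw": 2, "tx": 0, "ty": -6, "tz": 0, "ax": 0, "ay": 0, "az": 0}, {"claw": 2, "tx": 0, "ty": -6, "tz": 0, "ax": 0, "ay": 0, "az": 0}]}}

```text
time: 4.17
eef_pos: [0.5065, 0.0619, 0.1788]
tcp_rot: [-0.707, 0.001, 0.001, 0.707]
contact_force: [0.0, -0.3, -1.0]
opening: 0.267
```

Run:
```python
from h import *
s=ctrl.get_state()
p,d=cams.read_camera('scene');cv2.imwrite('pics/s2.png',cv2.resize(p[150:350,230:450],None,fx=3,fy=3))
print(s['time'],s['eef_pos'],R.from_quat(s['tcp_rot']).as_matrix().round(4),s['opening']*85.4,s['contact_force'])
```

```text
4.1667 [0.50654756 0.06192333 0.17883515] [[ 1.0e+00 -2.3e-03  0.0e+00]
 [-0.0e+00  2.0e-04  1.0e+00]
 [-2.3e-03 -1.0e+00  2.0e-04]] 22.825508855742715 [ 0.04444386 -0.34224631 -1.03991876]
```

View pics/s2.png

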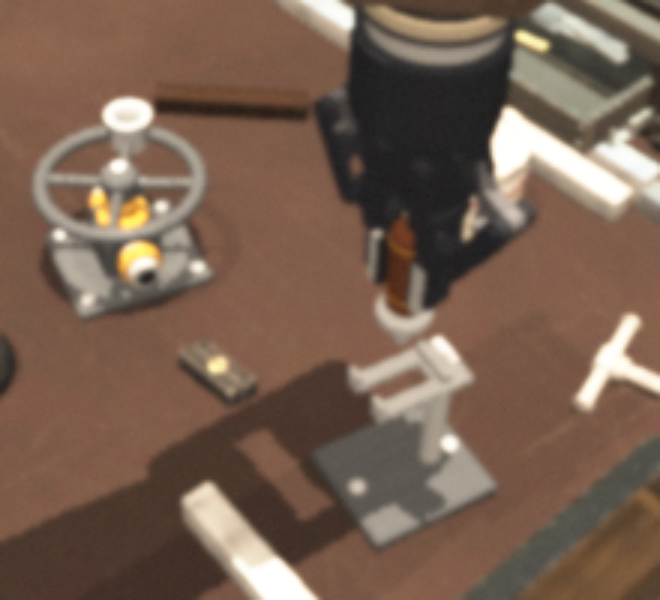

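The handle is off the fork and upright in the jaws, at about (405,260) in the crop, and nothing else has moved. Next I'll move it over the cup.

Call:
{"fn": "play_rows", "kwargs": {"steps": [{"claw": 2, "tx": 0.4, "ty": 0, "tz": 3, "ax": 0, "ay": 0, "az": 0}, {"claw": 2, "tx": 0.8, "ty": 0, "tz": 7, "ax": 0, "ay": 0, "az": 0}, {"claw": 2, "tx": 1.2, "ty": 0, "tz": 11, "ax": 0, "ay": 0, "az": 0}, {"claw": 2, "tx": 1.7, "ty": 0, "tz": 15, "ax": 0, "ay": 0, "az": 0}, {"claw": 2, "tx": 2.1, "ty": 0, "tz": 19, "ax": 0, "ay": 0, "az": 0}, {"claw": 2, "tx": 2.6, "ty": 0, "tz": 23, "ax": 0, "ay": 0, "az": 0}, {"claw": 2, "tx": 3.0, "ty": 0, "tz": 27, "ax": 0, "ay": 0, "az": 0}, {"claw": 2, "tx": 3.3, "ty": 0, "tz": 29.5, "ax": 0, "ay": 0, "az": 0}, {"claw": 2, "tx": 3.4, "ty": 0, "tz": 30.6, "ax": 0, "ay": 0, "az": 0}, {"claw": 2, "tx": 3.4, "ty": 0, "tz": 30.6, "ax": 0, "ay": 0, "az": 0}, {"claw": 2, "tx": 3.4, "ty": 0, "tz": 30.6, "ax": 0, "ay": 0, "az": 0}, {"claw": 2, "tx": 3.4, "ty": 0, "tz": 30.6, "ax": 0, "ay": 0, "az": 0}]}}

```text
time: 5.22
eef_pos: [0.5411, 0.3663, 0.1794]
tcp_rot: [0.708, -0.001, -0.0, -0.707]
contact_force: [0.1, 0.3, -0.6]
opening: 0.264
```

```bash
cat > st.py <<'E'
from h import *
def show(tag=None):
    s=ctrl.get_state()
    p=s['eef_pos'];h=np.array([.5042,.327])
    r=p[:2]-h
    print(round(s['time'],2),p.round(4),'R',np.linalg.norm(r).round(4),'ang',np.degrees(np.arctan2(r[1],r[0])).round(2),R.from_quat(s['tcp_rot']).as_matrix()[:,1].round(4),round(s['opening']*85.4,1),s['contact_force'].round(1),s['wrist_torque'].round(2))
    return s
E
python3 - <<'E'
from st import *
s=show()
p,d=cams.read_camera('scene');cv2.imwrite('pics/s3.png',cv2.resize(p[100:270,190:380],None,fx=3.5,fy=3.5))
p,d=cams.read_camera('wrist');cv2.imwrite('pics/w3.png',p)
E
```

```text
5.22 [0.5411 0.3663 0.1794] R 0.054 ang 46.79 [-0.0016 -0.0014 -1.    ] 22.5 [ 0.1  0.3 -0.6] [-0.03  0.   -0.02]
```

View pics/s3.png

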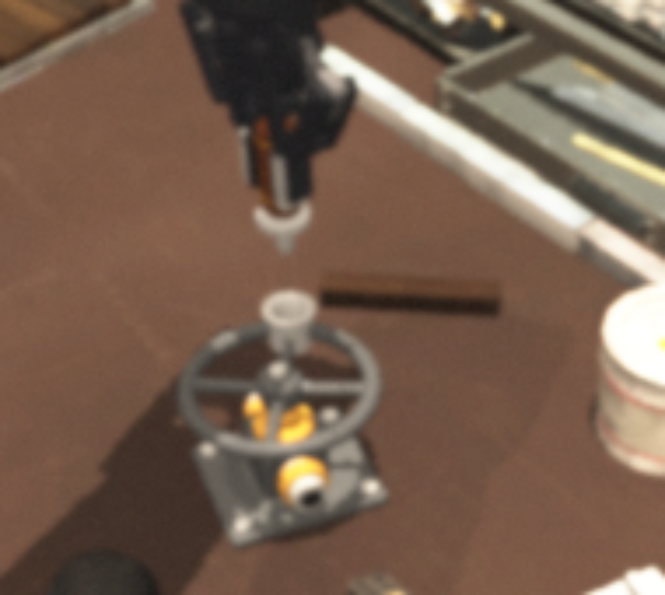

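View pics/w3.png

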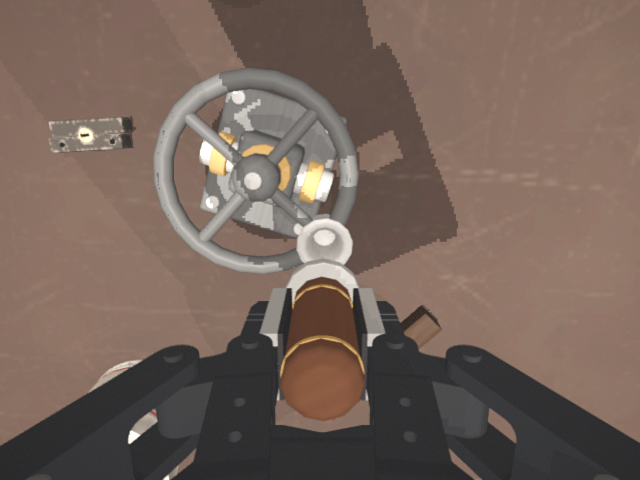

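Call:
{"fn": "play_rows", "kwargs": {"steps": [{"claw": 2, "tx": 0, "ty": 1.5, "tz": 0.05, "ax": 0, "ay": 0, "az": 0}, {"claw": 2, "tx": 0, "ty": 3, "tz": 0.05, "ax": 0, "ay": 0, "az": 0}, {"claw": 2, "tx": 0, "ty": 4, "tz": 0.05, "ax": 0, "ay": 0, "az": 0}, {"claw": 2, "tx": 0, "ty": 5, "tz": 0.05, "ax": 0, "ay": 0, "az": 0}, {"claw": 2, "tx": 0, "ty": 5.5, "tz": 0.05, "ax": 0, "ay": 0, "az": 0}, {"claw": 2, "tx": 0, "ty": 5.8, "tz": 0.05, "ax": 0, "ay": 0, "az": 0}, {"claw": 2, "tx": 0, "ty": 5.8, "tz": 0.05, "ax": 0, "ay": 0, "az": 0}, {"claw": 2, "tx": 0, "ty": 5.8, "tz": 0.05, "ax": 0, "ay": 0, "az": 0}]}}

```text
time: 5.98
eef_pos: [0.5417, 0.3684, 0.1228]
tcp_rot: [-0.707, -0.0, -0.0, 0.707]
contact_force: [0.0, 0.3, -0.6]
opening: 0.26
```

Run:
```python
from st import *
show()
```

```text
5.98 [0.5417 0.3684 0.1228] R 0.0559 ang 47.85 [ 6.e-04  3.e-04 -1.e+00] 22.2 [ 0.   0.3 -0.6] [-0.04  0.05  0.01]
```

No contact so far, with about 8 mm left to go. I'll lower slowly until the collar seats.

Call:
{"fn": "play_rows", "kwargs": {"steps": [{"claw": 2, "tx": 0, "ty": 0.3, "tz": 0, "ax": 0, "ay": 0, "az": 0}, {"claw": 2, "tx": 0, "ty": 0.5, "tz": 0, "ax": 0, "ay": 0, "az": 0}, {"claw": 2, "tx": 0, "ty": 0.7, "tz": 0, "ax": 0, "ay": 0, "az": 0}, {"claw": 2, "tx": 0, "ty": 0.8, "tz": 0, "ax": 0, "ay": 0, "az": 0}, {"claw": 2, "tx": 0, "ty": 0.8, "tz": 0, "ax": 0, "ay": 0, "az": 0}, {"claw": 2, "tx": 0, "ty": 0.8, "tz": 0, "ax": 0, "ay": 0, "az": 0}]}}

```text
time: 6.48
eef_pos: [0.5411, 0.3681, 0.1148]
tcp_rot: [0.707, -0.0, -0.0, -0.707]
contact_force: [-4.0, -2.5, 4.5]
opening: 0.268
```

Run:
```python
from st import *
show()
```

```text
6.48 [0.5411 0.3681 0.1148] R 0.0552 ang 48.07 [-0.001 -0.001 -1.   ] 22.9 [-4.  -2.5  4.5] [-0.68  0.71 -0.04]
```

Call:
{"fn": "play_rows", "kwargs": {"steps": [{"claw": 2, "tx": -0.05, "ty": 0, "tz": -0.04, "ax": 0, "ay": 0, "az": 0}, {"claw": 2, "tx": -0.05, "ty": 0.05, "tz": -0.04, "ax": 0, "ay": 0, "az": 0}, {"claw": 2, "tx": -0.05, "ty": 0.1, "tz": -0.04, "ax": 0, "ay": 0, "az": 0}, {"claw": 2, "tx": -0.05, "ty": 0.1, "tz": -0.04, "ax": 0, "ay": 0, "az": 0}]}}

```text
time: 6.82
eef_pos: [0.5411, 0.3681, 0.1147]
tcp_rot: [-0.707, -0.0, -0.0, 0.707]
contact_force: [-4.4, -3.4, 8.5]
opening: 0.267
```

Run:
```python
from st import *
show()
p,d=cams.read_camera('scene');cv2.imwrite('pics/s4.png',cv2.resize(p[120:270,200:370],None,fx=4,fy=4))
```

```text
6.82 [0.5411 0.3681 0.1147] R 0.0553 ang 48.05 [ 4.e-04  0.e+00 -1.e+00] 22.8 [-4.4 -3.4  8.5] [-0.67  0.85 -0.03]
```

View pics/s4.png

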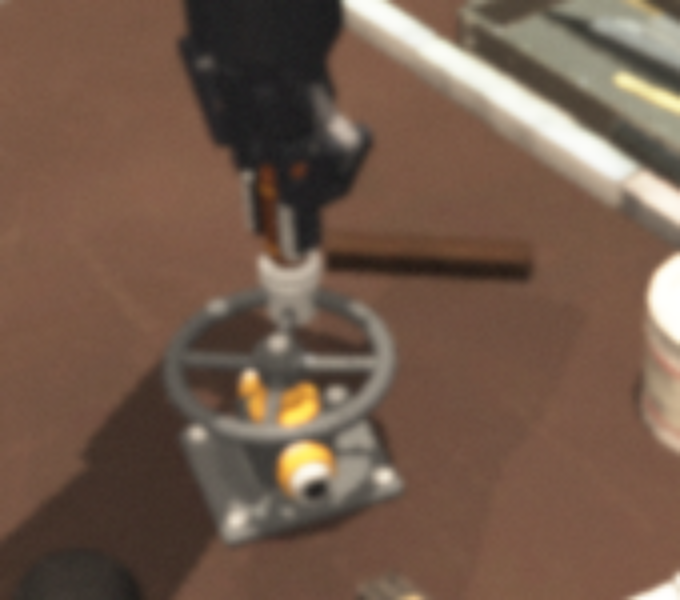

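```bash
cat > arc.py <<'E'
import sys,numpy as np
def arc(a0,a1,n,r=5.5,ty=0):
    a=np.radians(np.linspace(a0,a1,n+1));a0=a[0]
    print(a1,[(round(float(r*(np.cos(t)-np.cos(a0))),2),round(float(r*(np.sin(t)-np.sin(a0))),2)) for t in a[1:]])
if __name__=='__main__': arc(*map(float,sys.argv[1:3]),int(sys.argv[3]))
E
python3 arc.py 47.5 -72.5 12; for i in -72.5 -84.5 -96.5 -108.5 -120.5 -132.5;do python3 arc.py $i $(python3 -c "print($i-12)") 4; done
```

```text
-72.5 [(0.65, -0.71), (1.16, -1.52), (1.53, -2.4), (1.74, -3.34), (1.78, -4.29), (1.65, -5.25), (1.37, -6.16), (0.92, -7.01), (0.34, -7.77), (-0.37, -8.42), (-1.18, -8.93), (-2.06, -9.3)]
-84.5 [(-0.28, -0.08), (-0.56, -0.14), (-0.84, -0.19), (-1.13, -0.23)]
-96.5 [(-0.29, -0.02), (-0.58, -0.03), (-0.86, -0.02), (-1.15, 0.01)]
-108.5 [(-0.29, 0.04), (-0.57, 0.1), (-0.85, 0.16), (-1.12, 0.25)]
-120.5 [(-0.27, 0.1), (-0.54, 0.21), (-0.79, 0.34), (-1.05, 0.48)]
-132.5 [(-0.24, 0.15), (-0.48, 0.32), (-0.71, 0.5), (-0.92, 0.68)]
-144.5 [(-0.21, 0.2), (-0.4, 0.41), (-0.59, 0.63), (-0.76, 0.86)]
```

Call:
{"fn": "play_rows", "kwargs": {"steps": [{"claw": 2, "tx": 0.65, "ty": -0.03, "tz": -0.71, "ax": 0, "ay": 0, "az": 0}, {"claw": 2, "tx": 1.16, "ty": -0.05, "tz": -1.52, "ax": 0, "ay": 0, "az": 0}, {"claw": 2, "tx": 1.53, "ty": -0.05, "tz": -2.4, "ax": 0, "ay": 0, "az": 0}, {"claw": 2, "tx": 1.74, "ty": -0.05, "tz": -3.34, "ax": 0, "ay": 0, "az": 0}, {"claw": 2, "tx": 1.78, "ty": -0.05, "tz": -4.29, "ax": 0, "ay": 0, "az": 0}, {"claw": 2, "tx": 1.65, "ty": -0.05, "tz": -5.25, "ax": 0, "ay": 0, "az": 0}, {"claw": 2, "tx": 1.65, "ty": -0.05, "tz": -5.25, "ax": 0, "ay": 0, "az": 0}]}}

```text
time: 7.45
eef_pos: [0.5572, 0.316, 0.1148]
tcp_rot: [-0.706, 0.001, -0.001, 0.708]
contact_force: [-3.2, 0.3, 5.4]
opening: 0.266
```

```bash
python3 - <<'E'
from st import *
show()
E
python3 arc.py -12.5 -72.5 6
```

```text
7.45 [0.5572 0.316  0.1148] R 0.0542 ang -11.73 [-1.0e-04  3.3e-03 -1.0e+00] 22.7 [-3.2  0.3  5.4] [-0.05  0.8  -0.03]
-72.5 [(-0.29, -0.91), (-0.73, -1.76), (-1.31, -2.53), (-2.02, -3.17), (-2.83, -3.69), (-3.72, -4.06)]
```

Call:
{"fn": "play_rows", "kwargs": {"steps": [{"claw": 2, "tx": -0.29, "ty": 0, "tz": -0.91, "ax": 0, "ay": 0, "az": 0}, {"claw": 2, "tx": -0.75, "ty": 0, "tz": -1.76, "ax": 0, "ay": 0, "az": 0}, {"claw": 2, "tx": -1.33, "ty": 0, "tz": -2.53, "ax": 0, "ay": 0, "az": 0}, {"claw": 2, "tx": -2.05, "ty": 0, "tz": -3.17, "ax": 0, "ay": 0, "az": 0}, {"claw": 2, "tx": -2.85, "ty": 0, "tz": -3.69, "ax": 0, "ay": 0, "az": 0}, {"claw": 2, "tx": -3.75, "ty": 0, "tz": -4.06, "ax": 0, "ay": 0, "az": 0}, {"claw": 2, "tx": -3.75, "ty": 0, "tz": -4.06, "ax": 0, "ay": 0, "az": 0}]}}

```text
time: 8.03
eef_pos: [0.519, 0.2742, 0.1147]
tcp_rot: [0.707, 0.0, 0.0, -0.707]
contact_force: [-0.9, 2.1, 6.6]
opening: 0.267
```

Run:
```python
from st import *
show()
```

```text
8.03 [0.519  0.2742 0.1147] R 0.0548 ang -74.3 [ 1.1e-03 -5.0e-04 -1.0e+00] 22.8 [-0.9  2.1  6.6] [ 0.4   0.35 -0.01]
```

Call:
{"fn": "play_rows", "kwargs": {"steps": [{"claw": 2, "tx": -0.28, "ty": 0, "tz": -0.08, "ax": 0, "ay": 0, "az": 0}, {"claw": 2, "tx": -0.56, "ty": 0, "tz": -0.14, "ax": 0, "ay": 0, "az": 0}, {"claw": 2, "tx": -0.84, "ty": 0, "tz": -0.19, "ax": 0, "ay": 0, "az": 0}, {"claw": 2, "tx": -1.13, "ty": 0, "tz": -0.23, "ax": 0, "ay": 0, "az": 0}]}}

```text
time: 8.37
eef_pos: [0.5095, 0.2725, 0.1148]
tcp_rot: [-0.707, -0.001, -0.001, 0.707]
contact_force: [2.4, 2.7, 4.5]
opening: 0.264
```

Call:
{"fn": "play_rows", "kwargs": {"steps": [{"claw": 2, "tx": -0.29, "ty": 0, "tz": -0.02, "ax": 0, "ay": 0, "az": 0}, {"claw": 2, "tx": -0.58, "ty": 0, "tz": -0.03, "ax": 0, "ay": 0, "az": 0}, {"claw": 2, "tx": -0.86, "ty": 0, "tz": -0.02, "ax": 0, "ay": 0, "az": 0}, {"claw": 2, "tx": -1.15, "ty": 0, "tz": 0.01, "ax": 0, "ay": 0, "az": 0}]}}

```text
time: 8.7
eef_pos: [0.4983, 0.2724, 0.1148]
tcp_rot: [0.707, 0.002, 0.001, -0.707]
contact_force: [2.5, 2.0, 5.5]
opening: 0.269
```

Call:
{"fn": "play_rows", "kwargs": {"steps": [{"claw": 2, "tx": -0.29, "ty": 0, "tz": 0.04, "ax": 0, "ay": 0, "az": 0}, {"claw": 2, "tx": -0.57, "ty": 0, "tz": 0.1, "ax": 0, "ay": 0, "az": 0}, {"claw": 2, "tx": -0.85, "ty": 0, "tz": 0.16, "ax": 0, "ay": 0, "az": 0}, {"claw": 2, "tx": -1.12, "ty": 0, "tz": 0.25, "ax": 0, "ay": 0, "az": 0}]}}

```text
time: 9.03
eef_pos: [0.4872, 0.2745, 0.1148]
tcp_rot: [0.708, 0.002, 0.001, -0.707]
contact_force: [3.4, 1.5, 6.0]
opening: 0.263
```

```bash
python3 - <<'E'
from st import *
show()
E
for i in -144.5 -156.5 -168.5 -180.5 -192.5 -204.5 -216.5 -228.5 -240.5 -252.5 -264.5 -276.5 -288.5 -300.5 -312.5 ;do python3 arc.py $i $(python3 -c "print($i-12)") 4; done
```

```text
9.03 [0.4872 0.2745 0.1148] R 0.0552 ang -107.96 [ 0.0043 -0.0011 -1.    ] 22.5 [3.4 1.5 6. ] [ 0.13 -0.46 -0.05]
-156.5 [(-0.16, 0.24), (-0.31, 0.49), (-0.44, 0.74), (-0.57, 1.0)]
-168.5 [(-0.11, 0.27), (-0.2, 0.54), (-0.28, 0.82), (-0.35, 1.1)]
-180.5 [(-0.05, 0.28), (-0.09, 0.57), (-0.11, 0.86), (-0.11, 1.14)]
-192.5 [(0.01, 0.29), (0.04, 0.57), (0.08, 0.86), (0.13, 1.14)]
-204.5 [(0.07, 0.28), (0.15, 0.55), (0.25, 0.83), (0.36, 1.09)]
-216.5 [(0.13, 0.26), (0.27, 0.51), (0.42, 0.75), (0.58, 0.99)]
-228.5 [(0.18, 0.23), (0.37, 0.44), (0.57, 0.65), (0.78, 0.85)]
-240.5 [(0.22, 0.19), (0.45, 0.36), (0.69, 0.52), (0.94, 0.67)]
-252.5 [(0.25, 0.14), (0.52, 0.26), (0.78, 0.36), (1.05, 0.46)]
-264.5 [(0.28, 0.08), (0.56, 0.14), (0.84, 0.19), (1.13, 0.23)]
-276.5 [(0.29, 0.02), (0.58, 0.03), (0.86, 0.02), (1.15, -0.01)]
-288.5 [(0.29, -0.04), (0.57, -0.1), (0.85, -0.16), (1.12, -0.25)]
-300.5 [(0.27, -0.1), (0.54, -0.21), (0.79, -0.34), (1.05, -0.48)]
-312.5 [(0.24, -0.15), (0.48, -0.32), (0.71, -0.5), (0.92, -0.68)]
-324.5 [(0.21, -0.2), (0.4, -0.41), (0.59, -0.63), (0.76, -0.86)]
```

Call:
{"fn": "play_rows", "kwargs": {"steps": [{"claw": 2, "tx": -0.27, "ty": 0, "tz": 0.1, "ax": 0, "ay": 0, "az": 0}, {"claw": 2, "tx": -0.54, "ty": 0, "tz": 0.21, "ax": 0, "ay": 0, "az": 0}, {"claw": 2, "tx": -0.79, "ty": 0, "tz": 0.34, "ax": 0, "ay": 0, "az": 0}, {"claw": 2, "tx": -1.05, "ty": 0, "tz": 0.48, "ax": 0, "ay": 0, "az": 0}]}}

```text
time: 9.37
eef_pos: [0.4767, 0.2789, 0.1147]
tcp_rot: [0.708, 0.002, 0.001, -0.706]
contact_force: [2.5, -0.3, 5.6]
opening: 0.262
```

Call:
{"fn": "play_rows", "kwargs": {"steps": [{"claw": 2, "tx": -0.24, "ty": 0, "tz": 0.15, "ax": 0, "ay": 0, "az": 0}, {"claw": 2, "tx": -0.48, "ty": 0, "tz": 0.32, "ax": 0, "ay": 0, "az": 0}, {"claw": 2, "tx": -0.71, "ty": 0, "tz": 0.5, "ax": 0, "ay": 0, "az": 0}, {"claw": 2, "tx": -0.92, "ty": 0, "tz": 0.68, "ax": 0, "ay": 0, "az": 0}]}}

```text
time: 9.7
eef_pos: [0.4673, 0.2854, 0.1147]
tcp_rot: [0.708, 0.002, 0.001, -0.706]
contact_force: [2.4, -1.1, 5.8]
opening: 0.267
```

Call:
{"fn": "play_rows", "kwargs": {"steps": [{"claw": 2, "tx": -0.21, "ty": 0, "tz": 0.2, "ax": 0, "ay": 0, "az": 0}, {"claw": 2, "tx": -0.4, "ty": 0, "tz": 0.41, "ax": 0, "ay": 0, "az": 0}, {"claw": 2, "tx": -0.59, "ty": 0, "tz": 0.63, "ax": 0, "ay": 0, "az": 0}, {"claw": 2, "tx": -0.76, "ty": 0, "tz": 0.86, "ax": 0, "ay": 0, "az": 0}]}}

```text
time: 10.03
eef_pos: [0.4596, 0.2939, 0.1147]
tcp_rot: [0.708, 0.001, 0.001, -0.706]
contact_force: [1.4, -2.4, 6.0]
opening: 0.265
```

Call:
{"fn": "play_rows", "kwargs": {"steps": [{"claw": 2, "tx": -0.16, "ty": 0, "tz": 0.24, "ax": 0, "ay": 0, "az": 0}, {"claw": 2, "tx": -0.31, "ty": 0, "tz": 0.49, "ax": 0, "ay": 0, "az": 0}, {"claw": 2, "tx": -0.44, "ty": 0, "tz": 0.74, "ax": 0, "ay": 0, "az": 0}, {"claw": 2, "tx": -0.57, "ty": 0, "tz": 1.0, "ax": 0, "ay": 0, "az": 0}]}}

```text
time: 10.37
eef_pos: [0.4538, 0.3037, 0.1147]
tcp_rot: [0.709, 0.001, 0.0, -0.706]
contact_force: [0.7, -1.8, 7.7]
opening: 0.264
```

Call:
{"fn": "play_rows", "kwargs": {"steps": [{"claw": 2, "tx": -0.11, "ty": 0, "tz": 0.27, "ax": 0, "ay": 0, "az": 0}, {"claw": 2, "tx": -0.2, "ty": 0, "tz": 0.54, "ax": 0, "ay": 0, "az": 0}, {"claw": 2, "tx": -0.28, "ty": 0, "tz": 0.82, "ax": 0, "ay": 0, "az": 0}, {"claw": 2, "tx": -0.35, "ty": 0, "tz": 1.1, "ax": 0, "ay": 0, "az": 0}]}}

```text
time: 10.7
eef_pos: [0.45, 0.3147, 0.1147]
tcp_rot: [0.709, 0.001, 0.0, -0.706]
contact_force: [0.8, -2.7, 8.1]
opening: 0.264
```

Call:
{"fn": "play_rows", "kwargs": {"steps": [{"claw": 2, "tx": -0.05, "ty": -0.02, "tz": 0.28, "ax": 0, "ay": 0, "az": 0}, {"claw": 2, "tx": -0.09, "ty": -0.02, "tz": 0.57, "ax": 0, "ay": 0, "az": 0}, {"claw": 2, "tx": -0.11, "ty": -0.02, "tz": 0.86, "ax": 0, "ay": 0, "az": 0}, {"claw": 2, "tx": -0.11, "ty": -0.02, "tz": 1.14, "ax": 0, "ay": 0, "az": 0}]}}

```text
time: 11.03
eef_pos: [0.4486, 0.326, 0.1147]
tcp_rot: [0.709, 0.0, -0.0, -0.705]
contact_force: [0.2, -2.7, 9.6]
opening: 0.266
```

Call:
{"fn": "play_rows", "kwargs": {"steps": [{"claw": 2, "tx": 0.01, "ty": -0.05, "tz": 0.29, "ax": 0, "ay": 0, "az": 0}, {"claw": 2, "tx": 0.04, "ty": -0.05, "tz": 0.57, "ax": 0, "ay": 0, "az": 0}, {"claw": 2, "tx": 0.08, "ty": -0.05, "tz": 0.86, "ax": 0, "ay": 0, "az": 0}, {"claw": 2, "tx": 0.13, "ty": -0.05, "tz": 1.14, "ax": 0, "ay": 0, "az": 0}]}}

```text
time: 11.37
eef_pos: [0.4495, 0.3373, 0.1147]
tcp_rot: [0.709, 0.0, -0.001, -0.705]
contact_force: [0.5, -3.0, 8.6]
opening: 0.263
```

Run:
```python
from st import *
s=show()
print(R.from_quat(s['tcp_rot']).as_matrix().round(4))
```

```text
11.37 [0.4495 0.3373 0.1147] R 0.0556 ang 169.36 [-6.0e-04 -4.9e-03 -1.0e+00] 22.4 [ 0.5 -3.   8.6] [-0.49  0.01 -0.05]
[[ 1.0e+00 -6.0e-04 -1.0e-03]
 [ 1.0e-03 -4.9e-03  1.0e+00]
 [-6.0e-04 -1.0e+00 -4.9e-03]]
```

Call:
{"fn": "play_rows", "kwargs": {"steps": [{"claw": 2, "tx": 0.07, "ty": -0.03, "tz": 0.28, "ax": 0, "ay": 0, "az": 0}, {"claw": 2, "tx": 0.15, "ty": -0.03, "tz": 0.55, "ax": 0, "ay": 0, "az": 0}, {"claw": 2, "tx": 0.25, "ty": -0.03, "tz": 0.83, "ax": 0, "ay": 0, "az": 0}, {"claw": 2, "tx": 0.36, "ty": -0.03, "tz": 1.09, "ax": 0, "ay": 0, "az": 0}]}}

```text
time: 11.7
eef_pos: [0.4529, 0.3481, 0.1148]
tcp_rot: [0.709, -0.0, -0.001, -0.705]
contact_force: [-0.3, -3.0, 5.9]
opening: 0.269
```

Call:
{"fn": "play_rows", "kwargs": {"steps": [{"claw": 2, "tx": 0.13, "ty": 0, "tz": 0.26, "ax": 0, "ay": 0, "az": 0}, {"claw": 2, "tx": 0.27, "ty": 0, "tz": 0.51, "ax": 0, "ay": 0, "az": 0}, {"claw": 2, "tx": 0.42, "ty": 0, "tz": 0.75, "ax": 0, "ay": 0, "az": 0}, {"claw": 2, "tx": 0.58, "ty": 0, "tz": 0.99, "ax": 0, "ay": 0, "az": 0}]}}

```text
time: 12.03
eef_pos: [0.4584, 0.358, 0.1147]
tcp_rot: [0.709, -0.0, -0.001, -0.705]
contact_force: [-1.1, -1.9, 7.0]
opening: 0.26
```

Call:
{"fn": "play_rows", "kwargs": {"steps": [{"claw": 2, "tx": 0.18, "ty": 0, "tz": 0.23, "ax": 0, "ay": 0, "az": 0}, {"claw": 2, "tx": 0.37, "ty": 0, "tz": 0.44, "ax": 0, "ay": 0, "az": 0}, {"claw": 2, "tx": 0.57, "ty": 0, "tz": 0.65, "ax": 0, "ay": 0, "az": 0}, {"claw": 2, "tx": 0.78, "ty": 0, "tz": 0.85, "ax": 0, "ay": 0, "az": 0}]}}

```text
time: 12.37
eef_pos: [0.466, 0.3667, 0.1147]
tcp_rot: [0.709, -0.001, -0.001, -0.705]
contact_force: [-2.1, -2.0, 7.8]
opening: 0.267
```

Call:
{"fn": "play_rows", "kwargs": {"steps": [{"claw": 2, "tx": 0.22, "ty": -0.02, "tz": 0.19, "ax": 0, "ay": 0, "az": 0}, {"claw": 2, "tx": 0.45, "ty": -0.02, "tz": 0.36, "ax": 0, "ay": 0, "az": 0}, {"claw": 2, "tx": 0.69, "ty": -0.02, "tz": 0.52, "ax": 0, "ay": 0, "az": 0}, {"claw": 2, "tx": 0.94, "ty": -0.02, "tz": 0.67, "ax": 0, "ay": 0, "az": 0}]}}

```text
time: 12.7
eef_pos: [0.4751, 0.3735, 0.1148]
tcp_rot: [0.709, -0.001, -0.001, -0.706]
contact_force: [-1.6, -0.7, 6.1]
opening: 0.268
```

Call:
{"fn": "play_rows", "kwargs": {"steps": [{"claw": 2, "tx": 0.25, "ty": 0, "tz": 0.14, "ax": 0, "ay": 0, "az": 0}, {"claw": 2, "tx": 0.52, "ty": 0, "tz": 0.26, "ax": 0, "ay": 0, "az": 0}, {"claw": 2, "tx": 0.78, "ty": 0, "tz": 0.36, "ax": 0, "ay": 0, "az": 0}, {"claw": 2, "tx": 1.05, "ty": 0, "tz": 0.46, "ax": 0, "ay": 0, "az": 0}]}}

```text
time: 13.03
eef_pos: [0.4856, 0.3783, 0.1148]
tcp_rot: [0.709, -0.001, -0.001, -0.706]
contact_force: [-2.5, -0.0, 6.2]
opening: 0.266
```

Call:
{"fn": "play_rows", "kwargs": {"steps": [{"claw": 2, "tx": 0.28, "ty": 0, "tz": 0.08, "ax": 0, "ay": 0, "az": 0}, {"claw": 2, "tx": 0.56, "ty": 0, "tz": 0.14, "ax": 0, "ay": 0, "az": 0}, {"claw": 2, "tx": 0.84, "ty": 0, "tz": 0.19, "ax": 0, "ay": 0, "az": 0}, {"claw": 2, "tx": 1.13, "ty": 0, "tz": 0.23, "ax": 0, "ay": 0, "az": 0}]}}

```text
time: 13.37
eef_pos: [0.4968, 0.3807, 0.1148]
tcp_rot: [0.708, -0.001, -0.001, -0.706]
contact_force: [-3.4, -0.6, 7.3]
opening: 0.264
```

Call:
{"fn": "play_rows", "kwargs": {"steps": [{"claw": 2, "tx": 0.29, "ty": -0.01, "tz": 0.02, "ax": 0, "ay": 0, "az": 0}, {"claw": 2, "tx": 0.58, "ty": -0.01, "tz": 0.03, "ax": 0, "ay": 0, "az": 0}, {"claw": 2, "tx": 0.86, "ty": -0.01, "tz": 0.02, "ax": 0, "ay": 0, "az": 0}, {"claw": 2, "tx": 1.15, "ty": -0.01, "tz": -0.01, "ax": 0, "ay": 0, "az": 0}]}}

```text
time: 13.7
eef_pos: [0.5083, 0.3808, 0.1148]
tcp_rot: [0.708, -0.001, -0.001, -0.706]
contact_force: [-2.6, 0.2, 6.6]
opening: 0.27
```

Call:
{"fn": "play_rows", "kwargs": {"steps": [{"claw": 2, "tx": 0.29, "ty": 0, "tz": -0.04, "ax": 0, "ay": 0, "az": 0}, {"claw": 2, "tx": 0.57, "ty": 0, "tz": -0.1, "ax": 0, "ay": 0, "az": 0}, {"claw": 2, "tx": 0.85, "ty": 0, "tz": -0.16, "ax": 0, "ay": 0, "az": 0}, {"claw": 2, "tx": 1.12, "ty": 0, "tz": -0.25, "ax": 0, "ay": 0, "az": 0}]}}

```text
time: 14.03
eef_pos: [0.5195, 0.3784, 0.1148]
tcp_rot: [0.708, -0.001, -0.001, -0.706]
contact_force: [-2.3, 0.6, 6.6]
opening: 0.261
```

Call:
{"fn": "play_rows", "kwargs": {"steps": [{"claw": 2, "tx": 0.27, "ty": 0, "tz": -0.1, "ax": 0, "ay": 0, "az": 0}, {"claw": 2, "tx": 0.54, "ty": 0, "tz": -0.21, "ax": 0, "ay": 0, "az": 0}, {"claw": 2, "tx": 0.79, "ty": 0, "tz": -0.34, "ax": 0, "ay": 0, "az": 0}, {"claw": 2, "tx": 1.05, "ty": 0, "tz": -0.48, "ax": 0, "ay": 0, "az": 0}]}}

```text
time: 14.37
eef_pos: [0.53, 0.3737, 0.1148]
tcp_rot: [0.708, -0.001, -0.001, -0.706]
contact_force: [-2.6, 1.3, 5.9]
opening: 0.265
```

Call:
{"fn": "play_rows", "kwargs": {"steps": [{"claw": 2, "tx": 0.24, "ty": 0, "tz": -0.15, "ax": 0, "ay": 0, "az": 0}, {"claw": 2, "tx": 0.48, "ty": 0, "tz": -0.32, "ax": 0, "ay": 0, "az": 0}, {"claw": 2, "tx": 0.71, "ty": 0, "tz": -0.5, "ax": 0, "ay": 0, "az": 0}, {"claw": 2, "tx": 0.92, "ty": 0, "tz": -0.68, "ax": 0, "ay": 0, "az": 0}]}}

```text
time: 14.7
eef_pos: [0.5393, 0.3669, 0.1148]
tcp_rot: [0.708, -0.001, -0.001, -0.706]
contact_force: [-2.1, 1.3, 5.9]
opening: 0.266
```

```bash
python3 - <<'E'
from st import *
show()
E
for i in -324.5 -336.5 -348.5 -360.5 -372.5 ;do python3 arc.py $i $(python3 -c "print($i-12)") 4; done
```

```text
14.7 [0.5393 0.3669 0.1148] R 0.0531 ang 48.74 [-0.003  -0.0022 -1.    ] 22.7 [-2.1  1.3  5.9] [0.25 0.39 0.  ]
-336.5 [(0.16, -0.24), (0.31, -0.49), (0.44, -0.74), (0.57, -1.0)]
-348.5 [(0.11, -0.27), (0.2, -0.54), (0.28, -0.82), (0.35, -1.1)]
-360.5 [(0.05, -0.28), (0.09, -0.57), (0.11, -0.86), (0.11, -1.14)]
-372.5 [(-0.01, -0.29), (-0.04, -0.57), (-0.08, -0.86), (-0.13, -1.14)]
-384.5 [(-0.07, -0.28), (-0.15, -0.55), (-0.25, -0.83), (-0.36, -1.09)]
```

Call:
{"fn": "play_rows", "kwargs": {"steps": [{"claw": 2, "tx": 0.21, "ty": 0, "tz": -0.2, "ax": 0, "ay": 0, "az": 0}, {"claw": 2, "tx": 0.4, "ty": 0, "tz": -0.41, "ax": 0, "ay": 0, "az": 0}, {"claw": 2, "tx": 0.59, "ty": 0, "tz": -0.63, "ax": 0, "ay": 0, "az": 0}, {"claw": 2, "tx": 0.76, "ty": 0, "tz": -0.86, "ax": 0, "ay": 0, "az": 0}]}}

```text
time: 15.03
eef_pos: [0.5469, 0.3585, 0.1148]
tcp_rot: [0.708, -0.001, -0.001, -0.706]
contact_force: [-2.5, 2.8, 5.0]
opening: 0.265
```

Call:
{"fn": "play_rows", "kwargs": {"steps": [{"claw": 2, "tx": 0.16, "ty": 0, "tz": -0.24, "ax": 0, "ay": 0, "az": 0}, {"claw": 2, "tx": 0.31, "ty": 0, "tz": -0.49, "ax": 0, "ay": 0, "az": 0}, {"claw": 2, "tx": 0.44, "ty": 0, "tz": -0.74, "ax": 0, "ay": 0, "az": 0}, {"claw": 2, "tx": 0.57, "ty": 0, "tz": -1.0, "ax": 0, "ay": 0, "az": 0}]}}

```text
time: 15.37
eef_pos: [0.5527, 0.3486, 0.1148]
tcp_rot: [0.708, -0.001, -0.001, -0.707]
contact_force: [-1.7, 1.6, 4.8]
opening: 0.263
```

Call:
{"fn": "play_rows", "kwargs": {"steps": [{"claw": 2, "tx": 0.11, "ty": 0, "tz": -0.27, "ax": 0, "ay": 0, "az": 0}, {"claw": 2, "tx": 0.2, "ty": 0, "tz": -0.54, "ax": 0, "ay": 0, "az": 0}, {"claw": 2, "tx": 0.28, "ty": 0, "tz": -0.82, "ax": 0, "ay": 0, "az": 0}, {"claw": 2, "tx": 0.35, "ty": 0, "tz": -1.1, "ax": 0, "ay": 0, "az": 0}]}}

```text
time: 15.7
eef_pos: [0.5562, 0.3378, 0.1148]
tcp_rot: [0.707, -0.001, -0.001, -0.707]
contact_force: [-2.5, 2.6, 4.4]
opening: 0.268
```

Call:
{"fn": "play_rows", "kwargs": {"steps": [{"claw": 2, "tx": 0.05, "ty": 0.02, "tz": -0.28, "ax": 0, "ay": 0, "az": 0}, {"claw": 2, "tx": 0.09, "ty": 0.02, "tz": -0.57, "ax": 0, "ay": 0, "az": 0}, {"claw": 2, "tx": 0.11, "ty": 0.02, "tz": -0.86, "ax": 0, "ay": 0, "az": 0}, {"claw": 2, "tx": 0.11, "ty": 0.02, "tz": -1.14, "ax": 0, "ay": 0, "az": 0}]}}

```text
time: 16.03
eef_pos: [0.5574, 0.3266, 0.1148]
tcp_rot: [0.707, -0.001, -0.001, -0.707]
contact_force: [-2.6, 3.2, 5.7]
opening: 0.267
```

Call:
{"fn": "play_rows", "kwargs": {"steps": [{"claw": 2, "tx": -0.01, "ty": 0, "tz": -0.29, "ax": 0, "ay": 0, "az": 0}, {"claw": 2, "tx": -0.04, "ty": 0, "tz": -0.57, "ax": 0, "ay": 0, "az": 0}, {"claw": 2, "tx": -0.08, "ty": 0, "tz": -0.86, "ax": 0, "ay": 0, "az": 0}, {"claw": 2, "tx": -0.13, "ty": 0, "tz": -1.14, "ax": 0, "ay": 0, "az": 0}]}}

```text
time: 16.37
eef_pos: [0.5562, 0.3153, 0.1148]
tcp_rot: [0.707, -0.001, -0.001, -0.707]
contact_force: [-2.0, 2.2, 4.5]
opening: 0.264
```

Call:
{"fn": "play_rows", "kwargs": {"steps": [{"claw": 2, "tx": -0.07, "ty": 0, "tz": -0.28, "ax": 0, "ay": 0, "az": 0}, {"claw": 2, "tx": -0.15, "ty": 0, "tz": -0.55, "ax": 0, "ay": 0, "az": 0}, {"claw": 2, "tx": -0.25, "ty": 0, "tz": -0.83, "ax": 0, "ay": 0, "az": 0}, {"claw": 2, "tx": -0.36, "ty": 0, "tz": -1.09, "ax": 0, "ay": 0, "az": 0}]}}

```text
time: 16.7
eef_pos: [0.5541, 0.3079, 0.115]
tcp_rot: [-0.704, -0.001, -0.002, 0.711]
contact_force: [2.2, 17.3, -2.7]
opening: 0.263
```

```bash
python3 - <<'E'
from st import *
show()
P=np.array([(.4872,.2745),(.4767,.2789),(.4673,.2854),(.4596,.2939),(.4538,.3037),(.45,.3147),(.4486,.326),(.4495,.3373),(.4529,.3481),(.4584,.358),(.466,.3667),(.4751,.3735),(.4856,.3783),(.4968,.3807),(.5083,.3808),(.5195,.3784),(.53,.3737),(.5393,.3669),(.5469,.3585),(.5527,.3486),(.5562,.3378),(.5574,.3266),(.5562,.3153)])
A=np.c_[2*P,np.ones(len(P))];x=np.linalg.lstsq(A,(P**2).sum(1),rcond=None)[0]
r=np.sqrt(x[2]+x[0]**2+x[1]**2);print(x[:2],r,(np.hypot(*(P-x[:2]).T)-r).round(4))
E
for i in -384.5 -396.5 -408.5;do python3 arc.py $i $(python3 -c "print($i-12)") 4; done
```

```text
16.7 [0.5541 0.3079 0.115 ] R 0.0534 ang -20.95 [ 0.0041  0.0099 -0.9999] 22.5 [ 2.2 17.3 -2.7] [ 3.37 -0.55  0.02]
[0.50292369 0.3266398 ] 0.05439930940674174 [ 0.0001  0.0001  0.0001 -0.0001 -0.0002 -0.0001 -0.0001  0.0001  0.
  0.0001  0.0001  0.0001  0.0001  0.      0.     -0.     -0.0001 -0.0001
 -0.0001  0.      0.      0.0001  0.0001]
-396.5 [(-0.13, -0.26), (-0.27, -0.51), (-0.42, -0.75), (-0.58, -0.99)]
-408.5 [(-0.18, -0.23), (-0.37, -0.44), (-0.57, -0.65), (-0.78, -0.85)]
-420.5 [(-0.22, -0.19), (-0.45, -0.36), (-0.69, -0.52), (-0.94, -0.67)]
```

Call:
{"fn": "play_rows", "kwargs": {"steps": [{"claw": 2, "tx": 0.04, "ty": 0, "tz": 0.11, "ax": 0, "ay": 0, "az": 0}, {"claw": 2, "tx": 0.08, "ty": 0, "tz": 0.22, "ax": 0, "ay": 0, "az": 0}, {"claw": 2, "tx": 0.08, "ty": 0, "tz": 0.22, "ax": 0, "ay": 0, "az": 0}, {"claw": 2, "tx": 0.08, "ty": 0, "tz": 0.22, "ax": 0, "ay": 0, "az": 0}]}}

```text
time: 17.03
eef_pos: [0.5544, 0.3085, 0.1149]
tcp_rot: [-0.706, -0.0, -0.001, 0.709]
contact_force: [0.1, 7.4, 3.0]
opening: 0.263
```

```bash
sed -i 's/\[.5042,.327\]/[.5029,.3266]/' st.py
python3 - <<'E'
from st import *
show()
p,d=cams.read_camera('scene');cv2.imwrite('pics/s_stop.png',p)
s=show()
np.save('pics/wstop_s.npy',np.r_[s['eef_pos'],s['tcp_rot']])
p,d=cams.read_camera('wrist');cv2.imwrite('pics/w_stop.png',p)
p,d=cams.read_camera('top');cv2.imwrite('pics/t_stop.png',p)
E
```

```text
17.03 [0.5544 0.3085 0.1149] R 0.0546 ang -19.34 [ 0.0017  0.0044 -1.    ] 22.4 [0.1 7.4 3. ] [ 1.58  0.05 -0.02]
17.08 [0.5544 0.3086 0.1149] R 0.0546 ang -19.31 [ 0.0018  0.0044 -1.    ] 22.9 [-0.6  7.6  1.9] [ 1.61 -0.03 -0.01]
```

View pics/w_stop.png

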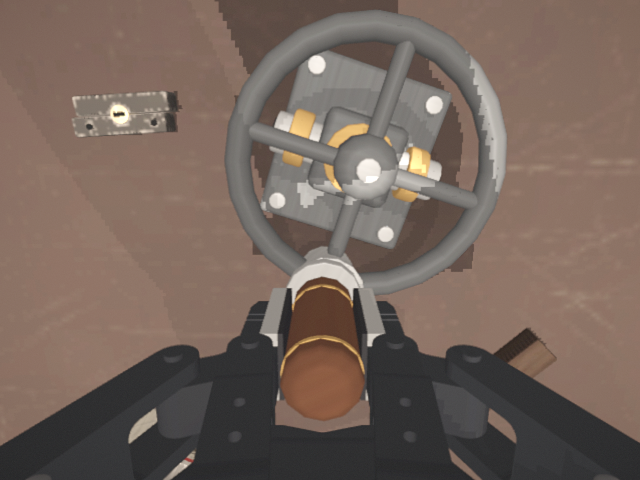

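View pics/s_stop.png

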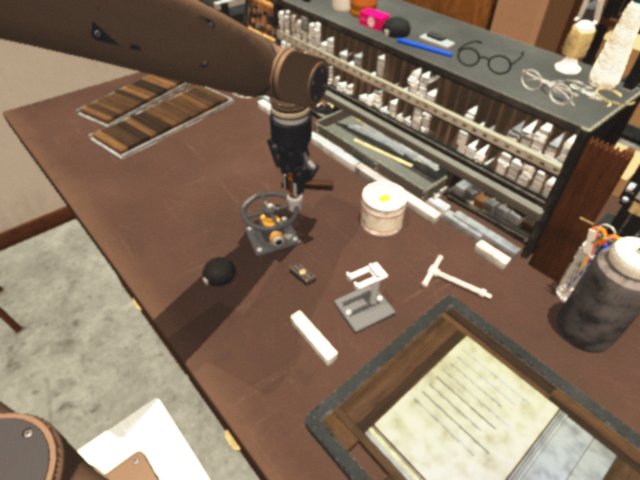

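```bash
for i in -21 99 219;do python3 -c "
from arc import arc
arc($i,$i+120,12,5.46)"; done
```

```text
99 [(0.26, 0.91), (0.36, 1.86), (0.3, 2.81), (0.07, 3.73), (-0.32, 4.6), (-0.85, 5.39), (-1.52, 6.08), (-2.29, 6.64), (-3.14, 7.05), (-4.06, 7.32), (-5.0, 7.42), (-5.95, 7.35)]
219 [(-0.92, -0.23), (-1.79, -0.62), (-2.58, -1.15), (-3.27, -1.81), (-3.83, -2.58), (-4.24, -3.44), (-4.51, -4.35), (-4.61, -5.3), (-4.54, -6.25), (-4.31, -7.17), (-3.92, -8.04), (-3.39, -8.83)]
339 [(0.66, -0.68), (1.43, -1.24), (2.29, -1.66), (3.2, -1.92), (4.15, -2.02), (5.1, -1.96), (6.02, -1.73), (6.89, -1.34), (7.68, -0.81), (8.36, -0.15), (8.92, 0.62), (9.34, 1.48)]
```

Call:
{"fn": "play_rows", "kwargs": {"steps": [{"claw": 2, "tx": 0.17, "ty": 0.03, "tz": 0.94, "ax": 0, "ay": 0, "az": 0}, {"claw": 2, "tx": 0.27, "ty": 0.03, "tz": 1.89, "ax": 0, "ay": 0, "az": 0}, {"claw": 2, "tx": 0.21, "ty": 0.03, "tz": 2.84, "ax": 0, "ay": 0, "az": 0}, {"claw": 2, "tx": -0.02, "ty": 0.03, "tz": 3.76, "ax": 0, "ay": 0, "az": 0}, {"claw": 2, "tx": -0.41, "ty": 0.03, "tz": 4.63, "ax": 0, "ay": 0, "az": 0}, {"claw": 2, "tx": -0.94, "ty": 0.03, "tz": 5.42, "ax": 0, "ay": 0, "az": 0}, {"claw": 2, "tx": -1.61, "ty": 0.03, "tz": 6.11, "ax": 0, "ay": 0, "az": 0}, {"claw": 2, "tx": -2.38, "ty": 0.03, "tz": 6.67, "ax": 0, "ay": 0, "az": 0}, {"claw": 2, "tx": -3.23, "ty": 0.03, "tz": 7.08, "ax": 0, "ay": 0, "az": 0}, {"claw": 2, "tx": -4.15, "ty": 0.03, "tz": 7.35, "ax": 0, "ay": 0, "az": 0}, {"claw": 2, "tx": -5.09, "ty": 0.03, "tz": 7.45, "ax": 0, "ay": 0, "az": 0}, {"claw": 2, "tx": -6.04, "ty": 0.03, "tz": 7.38, "ax": 0, "ay": 0, "az": 0}]}}

```text
time: 18.18
eef_pos: [0.4931, 0.3808, 0.1148]
tcp_rot: [-0.707, -0.001, -0.0, 0.707]
contact_force: [3.2, -1.6, 4.3]
opening: 0.262
```

Run:
```python
from st import *
show()
```

```text
18.18 [0.4931 0.3808 0.1148] R 0.0551 ang 100.23 [ 1.1e-03  2.0e-04 -1.0e+00] 22.3 [ 3.2 -1.6  4.3] [-0.41 -0.61  0.07]
```

Call:
{"fn": "play_rows", "kwargs": {"steps": [{"claw": 2, "tx": -0.92, "ty": 0.01, "tz": -0.23, "ax": 0, "ay": 0, "az": 0}, {"claw": 2, "tx": -1.79, "ty": 0.01, "tz": -0.62, "ax": 0, "ay": 0, "az": 0}, {"claw": 2, "tx": -2.58, "ty": 0.01, "tz": -1.15, "ax": 0, "ay": 0, "az": 0}, {"claw": 2, "tx": -3.27, "ty": 0.01, "tz": -1.81, "ax": 0, "ay": 0, "az": 0}, {"claw": 2, "tx": -3.83, "ty": 0.01, "tz": -2.58, "ax": 0, "ay": 0, "az": 0}, {"claw": 2, "tx": -4.24, "ty": 0.01, "tz": -3.44, "ax": 0, "ay": 0, "az": 0}, {"claw": 2, "tx": -4.51, "ty": 0.01, "tz": -4.35, "ax": 0, "ay": 0, "az": 0}, {"claw": 2, "tx": -4.61, "ty": 0.01, "tz": -5.3, "ax": 0, "ay": 0, "az": 0}, {"claw": 2, "tx": -4.54, "ty": 0.01, "tz": -6.25, "ax": 0, "ay": 0, "az": 0}, {"claw": 2, "tx": -4.31, "ty": 0.01, "tz": -7.17, "ax": 0, "ay": 0, "az": 0}, {"claw": 2, "tx": -3.92, "ty": 0.01, "tz": -8.04, "ax": 0, "ay": 0, "az": 0}, {"claw": 2, "tx": -3.39, "ty": 0.01, "tz": -8.83, "ax": 0, "ay": 0, "az": 0}]}}

```text
time: 19.18
eef_pos: [0.4597, 0.2919, 0.1147]
tcp_rot: [-0.706, 0.001, 0.0, 0.708]
contact_force: [0.8, 4.8, 6.5]
opening: 0.265
```

Call:
{"fn": "play_rows", "kwargs": {"steps": [{"claw": 2, "tx": 0.66, "ty": 0, "tz": -0.68, "ax": 0, "ay": 0, "az": 0}, {"claw": 2, "tx": 1.43, "ty": 0, "tz": -1.24, "ax": 0, "ay": 0, "az": 0}, {"claw": 2, "tx": 2.29, "ty": 0, "tz": -1.66, "ax": 0, "ay": 0, "az": 0}, {"claw": 2, "tx": 3.2, "ty": 0, "tz": -1.92, "ax": 0, "ay": 0, "az": 0}, {"claw": 2, "tx": 4.15, "ty": 0, "tz": -2.02, "ax": 0, "ay": 0, "az": 0}, {"claw": 2, "tx": 5.1, "ty": 0, "tz": -1.96, "ax": 0, "ay": 0, "az": 0}, {"claw": 2, "tx": 6.02, "ty": 0, "tz": -1.73, "ax": 0, "ay": 0, "az": 0}, {"claw": 2, "tx": 6.89, "ty": 0, "tz": -1.34, "ax": 0, "ay": 0, "az": 0}, {"claw": 2, "tx": 7.68, "ty": 0, "tz": -0.81, "ax": 0, "ay": 0, "az": 0}, {"claw": 2, "tx": 8.36, "ty": 0, "tz": -0.15, "ax": 0, "ay": 0, "az": 0}, {"claw": 2, "tx": 8.92, "ty": 0, "tz": 0.62, "ax": 0, "ay": 0, "az": 0}, {"claw": 2, "tx": 9.34, "ty": 0, "tz": 1.48, "ax": 0, "ay": 0, "az": 0}]}}

```text
time: 20.18
eef_pos: [0.5524, 0.305, 0.1147]
tcp_rot: [0.709, -0.002, -0.002, -0.705]
contact_force: [-2.2, -2.5, 10.6]
opening: 0.268
```

Run:
```python
from st import *
show()
```

```text
20.18 [0.5524 0.305  0.1147] R 0.0541 ang -23.6 [-0.0059 -0.0047 -1.    ] 22.9 [-2.2 -2.5 10.6] [-0.48  0.38  0.03]
```

Call:
{"fn": "play_rows", "kwargs": {"steps": [{"claw": 2, "tx": 0.26, "ty": -0.03, "tz": 0.91, "ax": 0, "ay": 0, "az": 0}, {"claw": 2, "tx": 0.36, "ty": -0.03, "tz": 1.86, "ax": 0, "ay": 0, "az": 0}, {"claw": 2, "tx": 0.3, "ty": -0.03, "tz": 2.81, "ax": 0, "ay": 0, "az": 0}, {"claw": 2, "tx": 0.07, "ty": -0.03, "tz": 3.73, "ax": 0, "ay": 0, "az": 0}, {"claw": 2, "tx": -0.32, "ty": -0.03, "tz": 4.6, "ax": 0, "ay": 0, "az": 0}, {"claw": 2, "tx": -0.85, "ty": -0.03, "tz": 5.39, "ax": 0, "ay": 0, "az": 0}, {"claw": 2, "tx": -1.52, "ty": -0.03, "tz": 6.08, "ax": 0, "ay": 0, "az": 0}, {"claw": 2, "tx": -2.29, "ty": -0.03, "tz": 6.64, "ax": 0, "ay": 0, "az": 0}, {"claw": 2, "tx": -3.14, "ty": -0.03, "tz": 7.05, "ax": 0, "ay": 0, "az": 0}, {"claw": 2, "tx": -4.06, "ty": -0.03, "tz": 7.32, "ax": 0, "ay": 0, "az": 0}, {"claw": 2, "tx": -5.0, "ty": -0.03, "tz": 7.42, "ax": 0, "ay": 0, "az": 0}, {"claw": 2, "tx": -5.95, "ty": -0.03, "tz": 7.35, "ax": 0, "ay": 0, "az": 0}]}}

```text
time: 21.18
eef_pos: [0.4926, 0.3805, 0.1148]
tcp_rot: [0.707, -0.0, -0.001, -0.707]
contact_force: [3.7, -0.2, 5.2]
opening: 0.262
```

Call:
{"fn": "play_rows", "kwargs": {"steps": [{"claw": 2, "tx": -0.92, "ty": 0, "tz": -0.23, "ax": 0, "ay": 0, "az": 0}, {"claw": 2, "tx": -1.79, "ty": 0, "tz": -0.62, "ax": 0, "ay": 0, "az": 0}, {"claw": 2, "tx": -2.58, "ty": 0, "tz": -1.15, "ax": 0, "ay": 0, "az": 0}, {"claw": 2, "tx": -3.27, "ty": 0, "tz": -1.81, "ax": 0, "ay": 0, "az": 0}, {"claw": 2, "tx": -3.83, "ty": 0, "tz": -2.58, "ax": 0, "ay": 0, "az": 0}, {"claw": 2, "tx": -4.24, "ty": 0, "tz": -3.44, "ax": 0, "ay": 0, "az": 0}, {"claw": 2, "tx": -4.51, "ty": 0, "tz": -4.35, "ax": 0, "ay": 0, "az": 0}, {"claw": 2, "tx": -4.61, "ty": 0, "tz": -5.3, "ax": 0, "ay": 0, "az": 0}, {"claw": 2, "tx": -4.54, "ty": 0, "tz": -6.25, "ax": 0, "ay": 0, "az": 0}, {"claw": 2, "tx": -4.31, "ty": 0, "tz": -7.17, "ax": 0, "ay": 0, "az": 0}, {"claw": 2, "tx": -3.92, "ty": 0, "tz": -8.04, "ax": 0, "ay": 0, "az": 0}, {"claw": 2, "tx": -3.39, "ty": 0, "tz": -8.83, "ax": 0, "ay": 0, "az": 0}]}}

```text
time: 22.18
eef_pos: [0.4597, 0.2917, 0.1148]
tcp_rot: [-0.707, 0.001, 0.0, 0.707]
contact_force: [1.3, 4.7, 5.4]
opening: 0.265
```

Run:
```python
from st import *
show()
```

```text
22.18 [0.4597 0.2917 0.1148] R 0.0555 ang -141.05 [-0.0016  0.0011 -1.    ] 22.6 [1.3 4.7 5.4] [ 1.01 -0.27  0.04]
```

Call:
{"fn": "play_rows", "kwargs": {"steps": [{"claw": 2, "tx": 0.66, "ty": -0.01, "tz": -0.68, "ax": 0, "ay": 0, "az": 0}, {"claw": 2, "tx": 1.43, "ty": -0.02, "tz": -1.24, "ax": 0, "ay": 0, "az": 0}, {"claw": 2, "tx": 2.29, "ty": -0.02, "tz": -1.66, "ax": 0, "ay": 0, "az": 0}, {"claw": 2, "tx": 3.2, "ty": -0.02, "tz": -1.92, "ax": 0, "ay": 0, "az": 0}, {"claw": 2, "tx": 4.15, "ty": -0.02, "tz": -2.02, "ax": 0, "ay": 0, "az": 0}, {"claw": 2, "tx": 5.1, "ty": -0.02, "tz": -1.96, "ax": 0, "ay": 0, "az": 0}, {"claw": 2, "tx": 6.02, "ty": -0.02, "tz": -1.73, "ax": 0, "ay": 0, "az": 0}, {"claw": 2, "tx": 6.89, "ty": -0.02, "tz": -1.34, "ax": 0, "ay": 0, "az": 0}, {"claw": 2, "tx": 7.68, "ty": -0.02, "tz": -0.81, "ax": 0, "ay": 0, "az": 0}, {"claw": 2, "tx": 8.36, "ty": -0.02, "tz": -0.15, "ax": 0, "ay": 0, "az": 0}, {"claw": 2, "tx": 8.92, "ty": -0.02, "tz": 0.62, "ax": 0, "ay": 0, "az": 0}, {"claw": 2, "tx": 9.34, "ty": -0.02, "tz": 1.48, "ax": 0, "ay": 0, "az": 0}]}}

```text
time: 23.18
eef_pos: [0.5528, 0.305, 0.1148]
tcp_rot: [0.709, -0.002, -0.002, -0.705]
contact_force: [-4.0, -1.0, 9.5]
opening: 0.266
```

Call:
{"fn": "play_rows", "kwargs": {"steps": [{"claw": 2, "tx": 0, "ty": 0, "tz": 0, "ax": 0, "ay": 0, "az": 0}, {"claw": 2, "tx": 0, "ty": 0, "tz": 0, "ax": 0, "ay": 0, "az": 0}, {"claw": 2, "tx": 0, "ty": 0, "tz": 0, "ax": 0, "ay": 0, "az": 0}]}}

```text
time: 23.43
eef_pos: [0.5533, 0.3062, 0.1148]
tcp_rot: [0.708, -0.001, -0.001, -0.706]
contact_force: [-1.4, 1.5, 6.9]
opening: 0.261
```

Run:
```python
from st import *
s=show()
np.save('pics/w5_s.npy',np.r_[s['eef_pos'],s['tcp_rot']])
p,d=cams.read_camera('wrist');cv2.imwrite('pics/w5.png',p)
p,d=cams.read_camera('scene');cv2.imwrite('pics/s5.png',p)
c=lambda f:cv2.resize(cv2.imread(f)[0:300,200:520],(480,450))
cv2.imwrite('pics/cmp5.png',np.hstack([c('pics/w_stop.png')[:, :400],c('pics/w5.png')[:, :400]]))
```

```text
23.43 [0.5533 0.3062 0.1148] R 0.0544 ang -22.09 [-0.0028 -0.0022 -1.    ] 22.3 [-1.4  1.5  6.9] [ 0.37  0.02 -0.03]
```

View pics/w5.png

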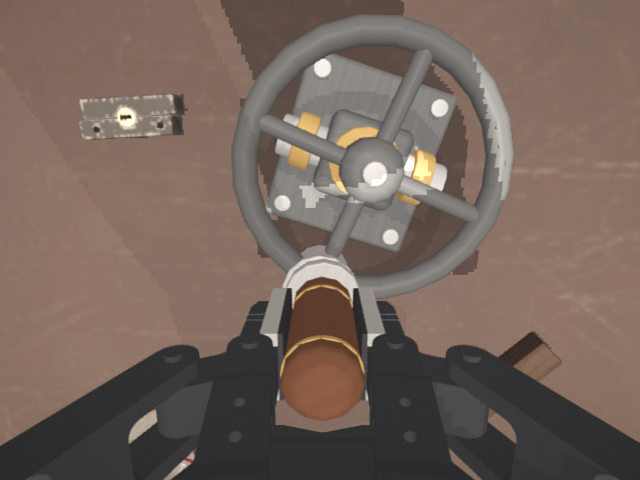

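Run:
```python
import cv2,numpy as np
for n in ['w_stop','w5']:
    p=cv2.imread(f'pics/{n}.png')[10:230,230:510]
    q=cv2.resize(p,None,fx=2.8,fy=2.7,interpolation=cv2.INTER_CUBIC)
    cv2.imwrite(f'pics/{n}z.png',q)
```

```text
(no output)
```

View pics/w_stopz.png

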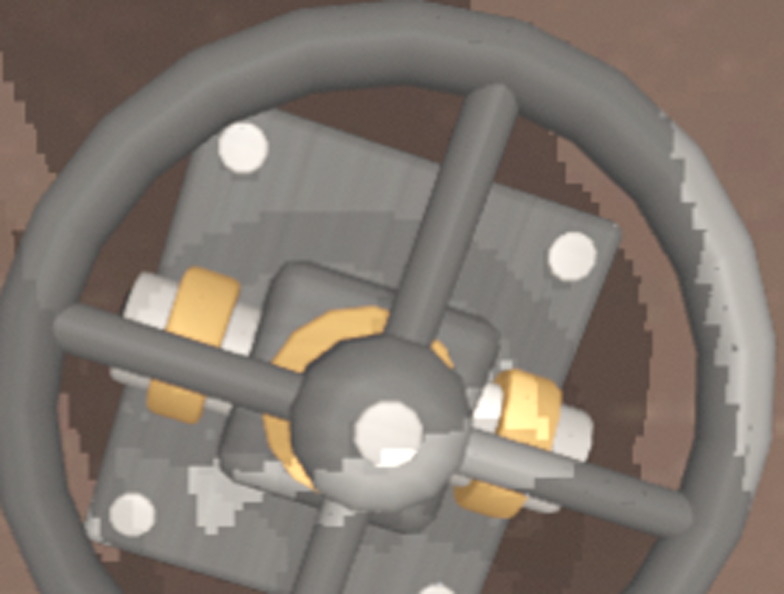

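View pics/w5z.png

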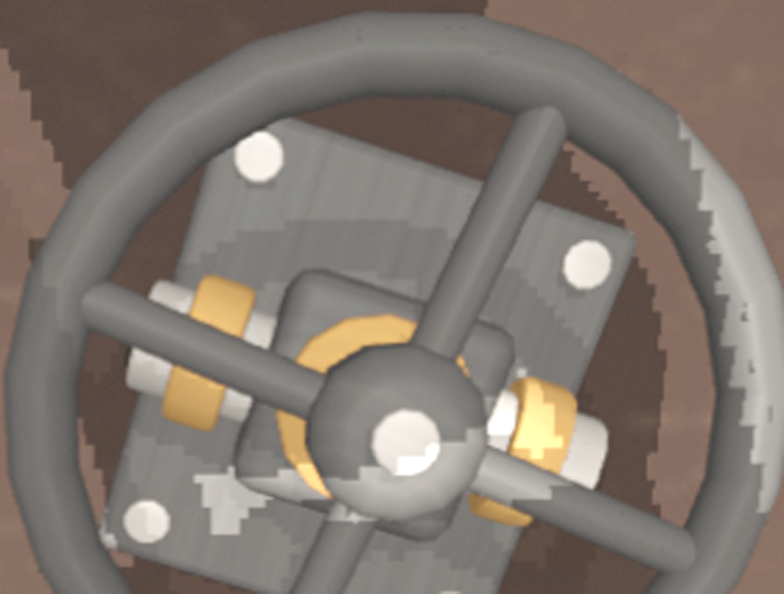

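```bash
cat > ang.py <<'E'
from h import *
def go(n,pts,zs=(.075,.085)):
    v=np.load(f'pics/{n}_s.npy');s=dict(eef_pos=v[:3],tcp_rot=v[3:])
    o=[]
    for z in zs:
        P=[onz('wrist',(230+x/2.8,10+y/2.7),z,s) for x,y in pts]
        d=(P[1]-P[0]);o.append((np.degrees(np.arctan2(d[1],d[0])).round(2),np.linalg.norm(d[:2]).round(4)))
        hub=np.array([.5029,.3266]);e=P[2][:2]-hub;o.append(('far',np.degrees(np.arctan2(e[1],e[0])).round(2)))
    print(n,o)
E
python3 -c "
from ang import *
go('wstop',[(62,325),(682,511),(495,97)]);go('w5',[(92,303),(684,548),(546,120)])"
```

```text
wstop [(np.float64(73.01), np.float64(0.1031)), ('far', np.float64(160.66)), (np.float64(73.01), np.float64(0.0975)), ('far', np.float64(162.24))]
w5 [(np.float64(67.29), np.float64(0.1027)), ('far', np.float64(154.61)), (np.float64(67.29), np.float64(0.0971)), ('far', np.float64(156.35))]
```

Call:
{"fn": "play_rows", "kwargs": {"steps": [{"claw": 2, "tx": 0.06, "ty": 0, "tz": 0.16, "ax": 0, "ay": 0, "az": 0}, {"claw": 2, "tx": 0.12, "ty": 0, "tz": 0.32, "ax": 0, "ay": 0, "az": 0}, {"claw": 2, "tx": 0.17, "ty": 0, "tz": 0.48, "ax": 0, "ay": 0, "az": 0}, {"claw": 2, "tx": 0.17, "ty": 0, "tz": 0.48, "ax": 0, "ay": 0, "az": 0}, {"claw": 2, "tx": 0.17, "ty": 0, "tz": 0.48, "ax": 0, "ay": 0, "az": 0}, {"claw": 2, "tx": 0.17, "ty": 0, "tz": 0.48, "ax": 0, "ay": 0, "az": 0}]}}

```text
time: 24.03
eef_pos: [0.5545, 0.3098, 0.1148]
tcp_rot: [0.709, -0.001, -0.002, -0.705]
contact_force: [-1.3, -1.0, 8.7]
opening: 0.263
```

```bash
cat > look.py <<'E'
import sys
from st import *
n=sys.argv[1]
s=show()
np.save(f'pics/{n}_s.npy',np.r_[s['eef_pos'],s['tcp_rot']])
p,d=cams.read_camera('wrist');cv2.imwrite(f'pics/{n}.png',p)
cv2.imwrite(f'pics/{n}z.png',cv2.resize(p[10:230,230:510],None,fx=2.8,fy=2.7,interpolation=cv2.INTER_CUBIC))
E
python3 look.py w6
```

```text
24.03 [0.5545 0.3098 0.1148] R 0.0543 ang -17.99 [-0.0043 -0.0048 -1.    ] 22.5 [-1.3 -1.   8.7] [-0.15  0.34  0.07]
```

View pics/w6z.png

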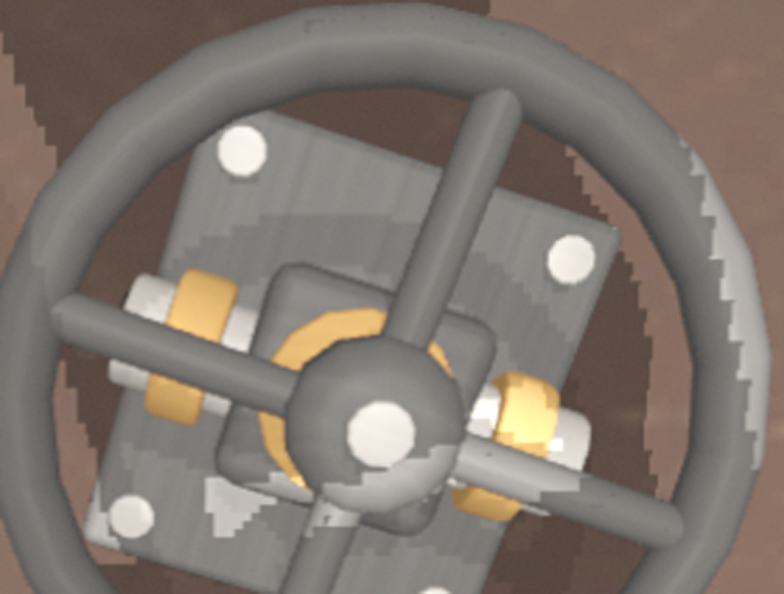

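```bash
python3 -c "
from ang import *
go('wstop',[(62,325),(682,511),(495,97)]);go('w6',[(60,315),(674,525),(501,103)])"
python3 - <<'E'
import cv2,numpy as np
a=cv2.imread('pics/w_stop.png');b=cv2.imread('pics/w6.png')
def f(p,x,y): return cv2.resize(p[y:y+50,x:x+60],None,fx=6.6,fy=6,interpolation=cv2.INTER_CUBIC)
cv2.imwrite('pics/ends.png',np.vstack([np.hstack([f(a,235,100),f(a,430,170)]),np.hstack([f(b,235,100),f(b,430,170)])]))
E
```

```text
wstop [(np.float64(73.01), np.float64(0.1031)), ('far', np.float64(160.66)), (np.float64(73.01), np.float64(0.0975)), ('far', np.float64(162.24))]
w6 [(np.float64(70.93), np.float64(0.1034)), ('far', np.float64(158.54)), (np.float64(70.93), np.float64(0.0978)), ('far', np.float64(159.96))]
```

View pics/ends.png

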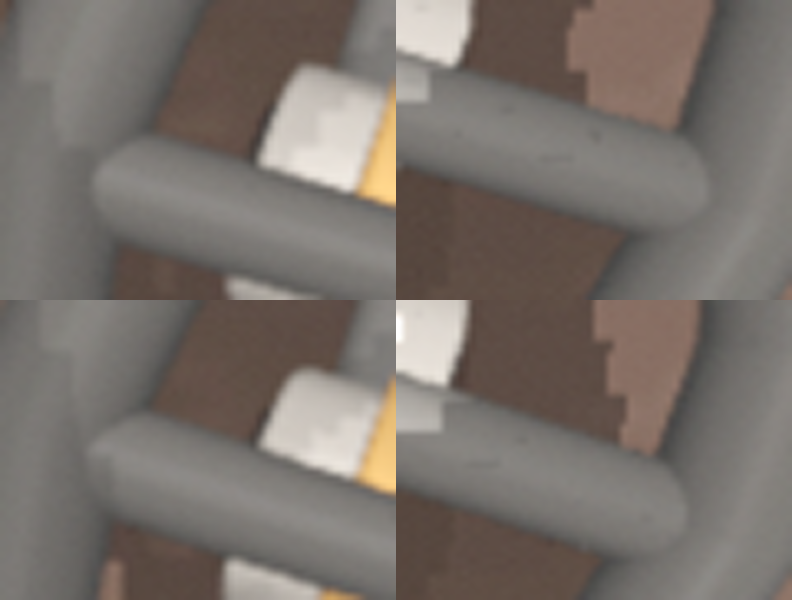

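Call:
{"fn": "play_rows", "kwargs": {"steps": [{"claw": 2, "tx": 0.03, "ty": -0.01, "tz": 0.09, "ax": 0, "ay": 0, "az": 0}, {"claw": 2, "tx": 0.05, "ty": -0.02, "tz": 0.18, "ax": 0, "ay": 0, "az": 0}, {"claw": 2, "tx": 0.05, "ty": -0.02, "tz": 0.18, "ax": 0, "ay": 0, "az": 0}, {"claw": 2, "tx": 0.05, "ty": -0.02, "tz": 0.18, "ax": 0, "ay": 0, "az": 0}, {"claw": 2, "tx": 0.05, "ty": -0.02, "tz": 0.18, "ax": 0, "ay": 0, "az": 0}]}}

```text
time: 24.5
eef_pos: [0.555, 0.3113, 0.1148]
tcp_rot: [0.709, -0.001, -0.002, -0.705]
contact_force: [-2.0, -1.3, 7.1]
opening: 0.264
```

```bash
python3 look.py w7
python3 - <<'E'
import cv2,numpy as np
a=cv2.imread('pics/w_stop.png');b=cv2.imread('pics/w7.png')
def f(p,x,y): return cv2.resize(p[y:y+50,x:x+60],None,fx=6.6,fy=6,interpolation=cv2.INTER_CUBIC)
cv2.imwrite('pics/ends7.png',np.vstack([np.hstack([f(a,235,100),f(a,430,170)]),np.hstack([f(b,235,100),f(b,430,170)])]))
E
```

```text
24.5 [0.555  0.3113 0.1148] R 0.0543 ang -16.35 [-0.0046 -0.0054 -1.    ] 22.6 [-2.  -1.3  7.1] [-0.3   0.3   0.05]
```

View pics/ends7.png

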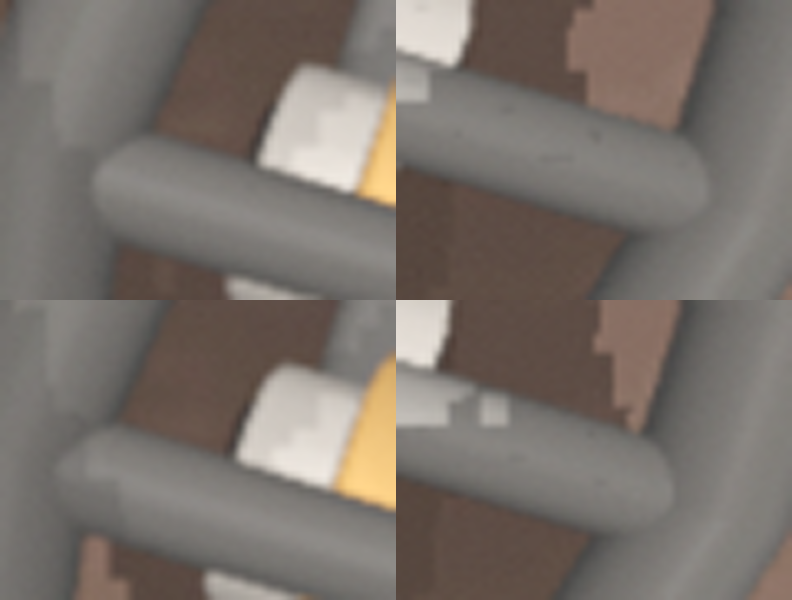

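View pics/w7z.png

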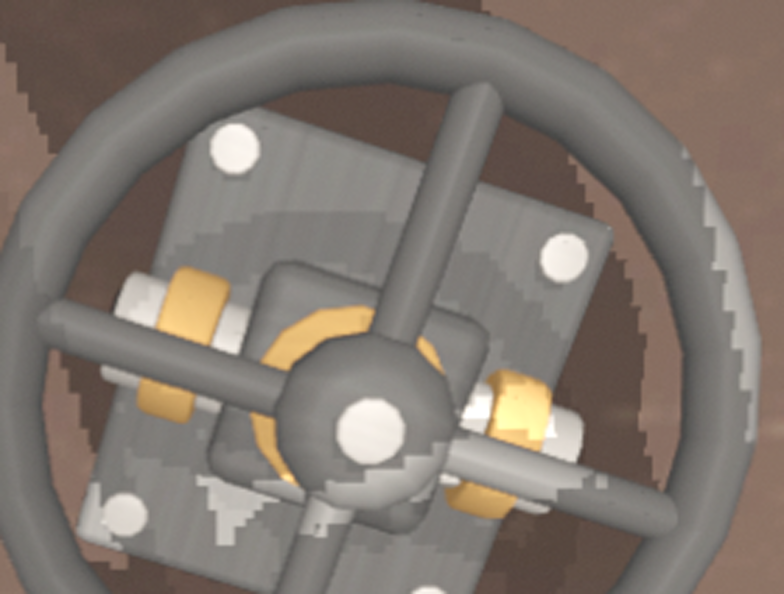

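```bash
cat > spk.py <<'E'
from h import *
def spokes(n,sn,z,rads=np.arange(.041,.048,.001),lo=None):
    p=cv2.imread(f'pics/{n}.png');v=np.load(f'pics/{sn}_s.npy');s=dict(eef_pos=v[:3],tcp_rot=v[3:])
    sat=cv2.cvtColor(p,cv2.COLOR_BGR2HSV)[...,1].astype(np.float32)
    out=[]
    for c in (-107,73,162):
        m=[]
        for r in rads:
            a=np.arange(c-16,c+12,.1);t=np.radians(a)
            uv=np.array([proj('wrist',(.5029+r*np.cos(q),.3266+r*np.sin(q),z),s) for q in t]).astype(np.float32)
            q=cv2.remap(sat,uv[:,:1],uv[:,1:],cv2.INTER_LINEAR)[:,0]
            g=q<45
            # longest run
            k=np.flatnonzero(np.diff(np.r_[0,g.astype(int),0]));runs=[(e-b,a[b],a[e-1]) for b,e in zip(k[::2],k[1::2])]
            if runs:
                L=max(runs); m.append((round(L[1],1),round(L[2],1)))
        out.append(m)
    return out
if __name__=='__main__':
    for n,sn in (('w_stop','wstop'),('w7','w7')):
        for o in spokes(n,sn,.078):print(n,o)
E
python3 spk.py
```

```text
Traceback (most recent call last):
  File "spk.py", line 21, in <module>
    for o in spokes(n,sn,.078):print(n,o)
             ~~~~~~^^^^^^^^^^^
  File "spk.py", line 10, in spokes
    uv=np.array([proj('wrist',(.5029+r*np.cos(q),.3266+r*np.sin(q),z),s) for q in t]).astype(np.float32)
                 ~~~~^^^^^^^^^^^^^^^^^^^^^^^^^^^^^^^^^^^^^^^^^^^^^^^^^^^
  File "h.py", line 23, in proj
    m,Rc,c=ext(name,s)
           ~~~^^^^^^^^
  File "h.py", line 5, in ext
    m=cams.camera_model(name)
ValueError: time passes only in moves, steps and waits
```

```bash
sed -i 's/^def ext/import functools\ncm=functools.lru_cache(None)(lambda n:cams.camera_model(n))\ndef ext/; s/m=cams.camera_model(name)/m=cm(name)/' h.py; python3 spk.py
```

```text
w_stop [(np.float64(-122.3), np.float64(-98.1)), (np.float64(-120.6), np.float64(-100.5)), (np.float64(-111.6), np.float64(-100.8)), (np.float64(-111.6), np.float64(-101.0)), (np.float64(-111.5), np.float64(-101.2)), (np.float64(-111.4), np.float64(-101.2)), (np.float64(-111.3), np.float64(-101.4))]
w_stop [(np.float64(65.2), np.float64(76.5)), (np.float64(65.2), np.float64(76.5)), (np.float64(65.5), np.float64(76.3)), (np.float64(65.6), np.float64(76.2)), (np.float64(65.7), np.float64(75.9)), (np.float64(65.9), np.float64(75.8)), (np.float64(66.1), np.float64(75.9))]
w_stop [(np.float64(155.5), np.float64(167.0)), (np.float64(155.8), np.float64(166.8)), (np.float64(155.9), np.float64(166.7)), (np.float64(156.1), np.float64(166.6)), (np.float64(156.1), np.float64(166.6)), (np.float64(156.3), np.float64(166.5)), (np.float64(156.4), np.float64(166.5))]
w7 [(np.float64(-121.4), np.float64(-100.7)), (np.float64(-112.0), np.float64(-100.9)), (np.float64(-111.9), np.float64(-101.0)), (np.float64(-111.8), np.float64(-101.1)), (np.float64(-111.7), np.float64(-101.4)), (np.float64(-111.7), np.float64(-101.5)), (np.float64(-111.6), np.float64(-101.8))]
w7 [(np.float64(64.8), np.float64(76.2)), (np.float64(65.0), np.float64(76.1)), (np.float64(65.1), np.float64(76.1)), (np.float64(65.3), np.float64(76.0)), (np.float64(65.5), np.float64(75.9)), (np.float64(65.5), np.float64(75.7)), (np.float64(65.7), np.float64(75.6))]
w7 [(np.float64(155.4), np.float64(166.7)), (np.float64(155.6), np.float64(166.6)), (np.float64(155.6), np.float64(166.5)), (np.float64(155.8), np.float64(166.4)), (np.float64(155.9), np.float64(166.3)), (np.float64(156.0), np.float64(166.2)), (np.float64(156.1), np.float64(166.1))]
```

Call:
{"fn": "play_rows", "kwargs": {"steps": [{"claw": 2, "tx": 0.01, "ty": -0.02, "tz": 0.03, "ax": 0, "ay": 0, "az": 0}, {"claw": 2, "tx": 0.01, "ty": -0.02, "tz": 0.03, "ax": 0, "ay": 0, "az": 0}, {"claw": 2, "tx": 0.01, "ty": -0.02, "tz": 0.03, "ax": 0, "ay": 0, "az": 0}, {"claw": 2, "tx": 0.01, "ty": -0.02, "tz": 0.03, "ax": 0, "ay": 0, "az": 0}, {"claw": 2, "tx": 0.01, "ty": -0.02, "tz": 0.03, "ax": 0, "ay": 0, "az": 0}, {"claw": 2, "tx": 0.01, "ty": -0.02, "tz": 0.03, "ax": 0, "ay": 0, "az": 0}]}}

```text
time: 25.05
eef_pos: [0.555, 0.3115, 0.1148]
tcp_rot: [0.709, -0.001, -0.002, -0.705]
contact_force: [-2.2, -1.2, 7.2]
opening: 0.265
```

```bash
python3 look.py w8; sed -i "s/'w7','w7'/'w8','w8'/" spk.py
python3 - <<'E'
from spk import *
for n,sn in (('w_stop','wstop'),('w7','w7'),('w8','w8')):
    print(n,[np.mean(o[2:],0).mean().round(2) for o in spokes(n,sn,.078)])
from st import *
p,d=cams.read_camera('scene');cv2.imwrite('pics/s8.png',p);cv2.imwrite('pics/s8z.png',cv2.resize(p[130:270,220:380],None,fx=4,fy=4,interpolation=cv2.INTER_CUBIC))
print(ctrl.get_state()['dq'].round(4))
E
```

```text
25.05 [0.555  0.3115 0.1148] R 0.0542 ang -16.18 [-0.0048 -0.0057 -1.    ] 22.6 [-2.2 -1.2  7.2] [-0.28  0.24  0.04]
w_stop [np.float64(-106.3), np.float64(70.89), np.float64(161.37)]
w7 [np.float64(-106.55), np.float64(70.64), np.float64(161.09)]
w8 [np.float64(-106.4), np.float64(70.79), np.float64(161.24)]
[ 0.0016 -0.0003 -0.0002  0.0016 -0.0012 -0.    ]
```

View pics/s8z.png

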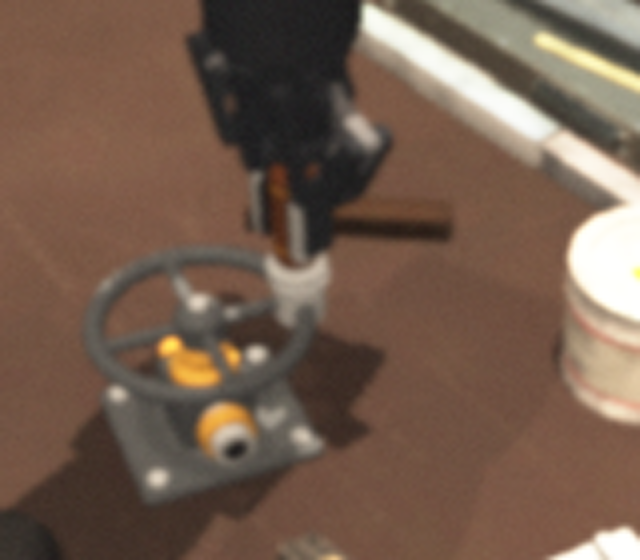

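View pics/s8.png

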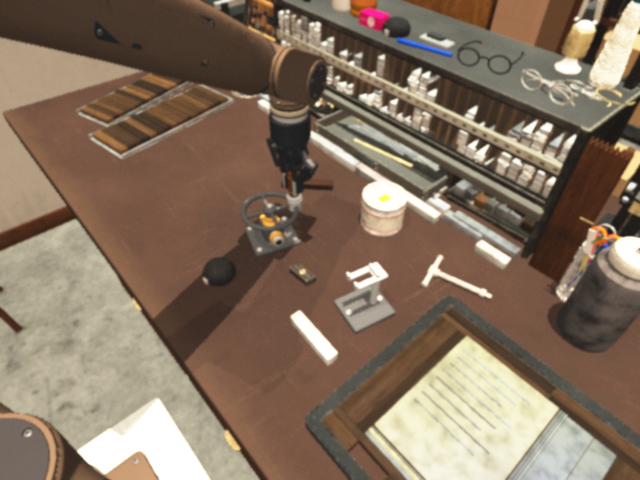

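The spokes are within about 0.1° of where they were at the stop. The collar is seated on the cup at about (297,200), the arm is at rest, and the bystanders haven't moved, so I'm handing the job in.

```bash
python3 -c "
from plant import ctrl
print(ctrl.sign_off())"
```

```text
the job is handed in; nothing more can be done
None
```

I lifted the handle off the fork, plugged it into the wheel's socket and cranked clockwise about 430° to a firm stop. There the resistance jumped to about 17 N, against about 3 N while turning. I then opened the valve two full turns anticlockwise.

Last checks, at about 25 s of the 67 s allowed:
- **Opening:** in the wrist camera, three spokes were about 0.1° short of where they stood at the stop, two turns on. I took the stop reading while still pressing the handle against it with about 7.5 N.
- **Plug:** the handle's collar sits on the cup. The tool is at 114.8 mm, the expected seated height, pressing down with about 7 N.
- **Handle:** it is still gripped. The tool is tilted about 0.4° from vertical.
- **Rest and surroundings:** the arm was at rest, and in the scene picture the other things on the table were where they started.

No check failed. After the two-turn arc the wheel was about 6° short because the pin has some play in the socket. I closed that in three small nudges using the camera comparison.

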